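# Load and wedge the drilling jig with a push stick

### The arm

A 6-joint arm with a two-finger parallel gripper is mounted at the origin on a cart in front of the work surface, level with it; the furniture and walls round the work are solid. World frame = base frame: x ahead of the robot, y to its left, z up, the work surface at z = 0. Lengths are in m, angles in rad, forces in N, time in s.
With the tool pointing down it reaches from about 0.3 to 0.85 m from the base axis. Payload 5.4 kg.
Tool frame: the origin (TCP) lies between the finger pads; the fingertips stand bot.nose_length ahead of it and the grasp point (between the pads) lies 8 mm behind it (bot.nose_length is the distance from the TCP to the fingertips, in m); z points along the fingers, x is the direction in which the jaws open and shut, and the axes are right-handed (so a half turn about z gives the same grasp; the last joint's range is limited). The gripper opens to 85 mm and grips with 20 to 120 N. Pads are 22 mm wide; open, the fingers measure 114 mm over their backs; the gripper's body (76 mm by 85 mm) begins 54 mm behind the grasp point. The pads swing forward as they close: fully open they stand 13 mm farther back than shut.
Start: joints at [-1.401, 0.158, 1.597, -0, 1.386, -0.21], TCP at [0.213, -0.534, 0.242] pointing down, gripper open.
Joint ranges: [-2.91, 2.91], [-0.94, 2.29], [0.18, 2.7], [-1.29, 4.43], [0.17, 2.64], [-3, 3]. Speed limits (rad/s): [2.57, 2.57, 3.14, 3.14, 3.14, 3.14].

### API

Orientations are given as a unit quaternion [w, x, y, z].
In Python, from cell import bot gives the robot as it stands.
- The arm moves only by the tool move_arm, never from a script. Its argument "deltas" is a list of rows, each an object of numbers: "dx", "dy", "dz": the shift along the tool's x, y, z in units of 50 mm (1.0 is 50 mm); "wx", "wy", "wz": the turn, a rotation vector about the tool's x, y, z in rad; "jaw": the finger opening in mm, from 0 to 85.4. A call has 1 to 8 rows; each row is the pose to reach, as a shift and turn from the pose commanded when the call began, along the tool's axes at that moment; what a row does not reach only later rows make up. A row lasts 1/8 s, in which the tool goes at most 62.5 mm and 10.7 degrees, less where a joint would pass 70% of its speed; a pose out of reach is approached as far as the arm can. A call with a gripper value outside its range is refused whole. The fingers move at their own pace and stop on an object; "force" is the grip in N (left out, the last holds). Time passes only in rows, so rows that repeat a pose let the fingers close. It gives the time, the measured TCP pose, the force and the opening at its end, in the units of the state.
- bot.observe(): the state, without advancing time (a new reading comes with each control period).
- bot.capture(name): name is "scene" or "side" or "wrist"; returns the picture (384x512x3 uint8, blue, green, red); there is no depth.
- bot.camera_params(name): a dict with "fx", "fy", "cx", "cy" (pixels), "pose" (4x4, takes a point from camera to world coordinates); the wrist camera has in their place "mount" (4x4, takes a point from camera to tool coordinates, whose origin is the TCP and whose axes are the tool frame's). Camera axes: x right, y up, looking along -z (the intrinsics and any distortion apply to the point x, -y, -z); pixel columns grow to the right and rows downward; lengths in m; the calibration is good to about 2 mm. A picture is of the moment at which its call begins: read the wrist's pose just before it. camera_params takes no time and is no camera call.
- bot.sign_off(): hands the job in, once; it reports no verdict.
Trained networks look in the newest picture that a camera, given by its name, has taken for a name from the list of things; names that differ only in an ending like _2 or _b are one class to them, and where a whole thing is asked for, a point or a joint stands for the part that bears it (a point fixed in the world has none). Each returns a list of dicts, best first, with "conf" (0 to 1); they miss things now and then, are a little off and sometimes report something else, mostly with a low value. They report only what shows in the picture. A call takes as long as a camera call.
- bot.find_in(thing, camera): "uv" ([column, row] in pixels, amid what is visible of it).
- bot.outline_of(thing, camera): "region" (384x512 bool, what is visible of it) and "uv" ([column, row] in pixels, amid what is visible of it).
The state is a dict: "clock": time; "q": joint angles; "joint_velocities": joint speeds; "tau": joint torques, N m; "tool_pos": TCP position; "eef_rot": TCP orientation; "ft_force": force on the tool from outside, world axes, zero at the start; "torque": the same for the moment, N m; "grip_width": finger opening in m.
Only numpy, scipy, OpenCV 4.12 (cv2) and the standard library are available. Lean on these libraries where they do the work, as an engineer would, in place of code of your own. Each camera call takes 0.05 s, during which the arm holds its last target. There are 200 camera calls.

### The job

Load the wooden blank into the drilling jig for drilling: with the yellow push stick, bring it flat against the long fence, then feed it along the fence, without letting it leave the fence, under the clear plate until it is fully home against the end stop. Then push the dark wedge in between blank and cheek with the stick until it jams tight, and stand the stick upright in its holder again. Touch blank and wedge only with the stick, never with the gripper, and leave the oil can, the tin and the box where they are.

Things in the scene. Friction and masses are not known exactly. Their poses are not given: they have to be found in the camera images.
- jig_corner (a point): Drilling jig, fixed: plywood base 18 mm thick. Point: on the base's top, in the corner of fence face (pale rail, 36 mm high, 30 thick, along y = 0) and end stop face (dark, 36 high, at x = 0). x runs along the fence in feed direction, y away from the fence, z up. Base: x -420 to 30, y -40 to 135 mm; the fence is as long. A seated blank has its centre at x -55, y 28 mm here.
- plate_edge (a point): Middle of the lower entry edge of the jig's clear plate (8 mm thick), 55 mm above the base, above the blank's path, at x -128 mm of jig_corner (axes alike). Plate: from here 108 mm on along x, y -58 to +74 mm. Two 18 mm bushes hang 9 mm below it, 44 and 96 mm in. A seated blank's tail lies 18 mm inside this edge, so a stick pushing it home must slope about 35 to 45 degrees.
- cheek_end (a point): Infeed end of the cheek's inner face, on the base (x -150, y 85.5 mm of jig_corner, axes alike). The cheek is a fixed pale rail 36 mm high, 28 thick; from here its face runs 140 mm along x and slants towards the fence, 1 mm in 8. The wedge slides along this face. When tight its tail stands about 20 mm out (x -20 mm here); a push of 5 to 15 N jams it.
- blank_mid (a point): Blank: brown hardwood block 110 (x) x 56 (y) x 40 (z) mm with pencil lines on top, 0.2 kg, lying flat on the base at its infeed end, up to 42 mm off the fence and askew by up to 13 degrees. The point is its centre, 20 mm above its underside. x points roughly to the stop.
- wedge_mid (a point): Wedge: dark wood, 110 mm long (x, nose to the stop), 30 high, 18 wide at the nose (its inner corner bevelled), 32 at the tail, 0.08 kg, loose on the base beside the cheek, 50 to 70 mm short of tight. Point: half-way along and up, 12.4 mm from the straight face that looks at the fence; the tail is 55 mm behind it, and the tail's middle 3.5 mm to +y. Tight: about x -115, y 68.5 mm of jig_corner.
- stick_mid (a point): Push stick: yellow flat bar 175 mm long (z, up), 14 thick (x), 36 wide (y); lowest 30 mm in a black rubber boot 18 x 40 mm; 0.09 kg, same from both faces. Point: its centre, 87.5 mm above the foot. Stands upright and loose in its holder; grip it firmly across the 14 mm thickness, about 40 mm above this point.
- holder_floor (a point): The stick's holder, fixed to the bench: a pale wooden sleeve, open at the top, 34 mm (x) by 60 mm (y) inside, walls 10 mm, rim 60 mm above the bench, on a foot 90 x 116 mm. The point is the centre of its inner floor, 8 mm above the bench; z up.
- oil_can: Brass thumb oil can with a long spout, 74 mm wide, 186 mm high, loose; stays where it is. Origin under its centre.
- brass_tin: Small brass tin, 58 mm wide, 39 mm high, loose; stays where it is. Origin under its centre.
- screw_box: Pale cardboard box, 72 x 107 x 43 mm, loose; stays where it is. Origin under its centre.

How it is judged:
By the outcome, as a careful person would: the job done as asked, in the order asked, and still so for the second after the job is handed in, with the robot touching nothing.
It also fails if it takes over 70 s, if anything falls off the work surface, if the arm or the gripper's body presses on something with over 40 N, if the wrist force passes 120 N, or if a joint passes its speed limit or range.

## Working session

There is one attempt and no reset: what is moved stays moved. The work goes in short steps, Python scripts to look and compute and a tool call to move; the robot and the scene stay as the last step left them, time stands still between calls to the robot, and variables do not carry over. Pictures are saved under pics/ and viewed, about 8 in all and at most 12, crops included, and the job is handed in when it is done.

Besides the shell and the picture viewer there is one more tool, called after "Emit:" as name(argument=value, ...), one argument or row to a line, values as JSON. move_arm: Moves the arm, as the interface text tells. Its arguments: {"type":"object","properties":{"deltas":{"type":"array","items":{"type":"object","properties":{"dx":{"type":"number"},"dy":{"type":"number"},"dz":{"type":"number"},"wx":{"type":"number"},"wy":{"type":"number"},"wz":{"type":"number"},"jaw":{"type":"number"}}}},"force":{"type":"number"}},"required":["deltas"]}

```bash
mkdir -p pics; ls
python3 - <<'E'
from cell import bot
import cv2, numpy as np
np.set_printoptions(precision=4,suppress=True)
print(bot.nose_length, bot.observe()['tool_pos'],bot.observe()['eef_rot'])
ims=[bot.capture(c) for c in('scene','side','wrist')]
for c,im in zip(('scene','side','wrist'),ims):
    cv2.imwrite(f'pics/{c}0.png',im); p=bot.camera_params(c); print(c,{k:(np.array(v)) for k,v in p.items()})
cv2.imwrite('pics/both.png',cv2.resize(np.vstack(ims[:2]),(800,1200))[:]) 
for c in ('scene','side'):
    for t in ['jig_corner','plate_edge','cheek_end','blank_mid','wedge_mid','stick_mid','holder_floor','oil_can','brass_tin','screw_box']:
        print(c,t,[(np.round(d['uv'],1),round(d['conf'],2)) for d in bot.find_in(t,c)[:2]])
E
```

```text
pics
0.011 [ 0.213  -0.5335  0.2413] [-0.0007  0.8279 -0.5609 -0.0007]
scene {'fx': array(463.2317), 'fy': array(463.2317), 'cx': array(252.3961), 'cy': array(195.3127), 'pose': array([[-0.3658,  0.6507, -0.6654, -0.4459],
       [-0.9307, -0.2605,  0.2569,  0.4508],
       [-0.0062,  0.7132,  0.7009,  1.1817],
       [ 0.    ,  0.    ,  0.    ,  1.    ]])}
side {'fx': array(373.7973), 'fy': array(373.7973), 'cx': array(253.5587), 'cy': array(192.6712), 'pose': array([[ 0.9996,  0.0047, -0.0262,  0.5662],
       [-0.0254,  0.4645, -0.8852, -0.9521],
       [ 0.008 ,  0.8856,  0.4644,  0.6254],
       [ 0.    ,  0.    ,  0.    ,  1.    ]])}
wrist {'fx': array(268.7073), 'fy': array(268.7073), 'cx': array(255.235), 'cy': array(191.0453), 'mount': array([[ 1.    , -0.0006, -0.001 ,  0.0001],
       [-0.0008, -0.9554, -0.2953, -0.0752],
       [-0.0008,  0.2954, -0.9554, -0.1314],
       [ 0.    ,  0.    ,  0.    ,  1.    ]])}
scene jig_corner [(array([232.1, 238.8]), 0.56)]
scene plate_edge [(array([233.4, 231.8]), 0.98)]
scene cheek_end [(array([372.3, 168.4]), 0.74), (array([233. , 234.5]), 0.6)]
scene blank_mid []
scene wedge_mid [(array([262.5, 234.5]), 0.86)]
scene stick_mid [(array([372.4, 171.2]), 0.82)]
scene holder_floor [(array([370.1, 190. ]), 0.88)]
scene oil_can [(array([290.2, 178.5]), 0.64)]
scene brass_tin [(array([229.3, 187.1]), 0.63)]
scene screw_box [(array([133.9, 246.3]), 0.98)]
side jig_corner [(array([225.2, 216.9]), 0.74)]
side plate_edge [(array([227. , 219.3]), 0.73)]
side cheek_end [(array([229.3, 220.8]), 0.8)]
side blank_mid [(array([202. , 235.3]), 0.78)]
side wedge_mid [(array([217.8, 206.6]), 0.59)]
side stick_mid [(array([234.9, 284.8]), 0.6)]
side holder_floor [(array([234.2, 330. ]), 0.89)]
side oil_can [(array([296.1, 247. ]), 0.92)]
side brass_tin [(array([292.4, 211.1]), 0.5)]
side screw_box [(array([248. , 162.5]), 0.7)]
```

View pics/scene0.png

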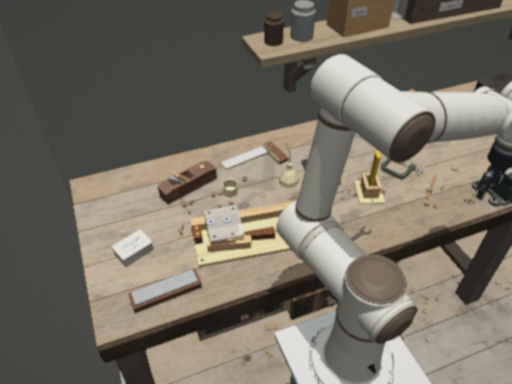

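View pics/side0.png

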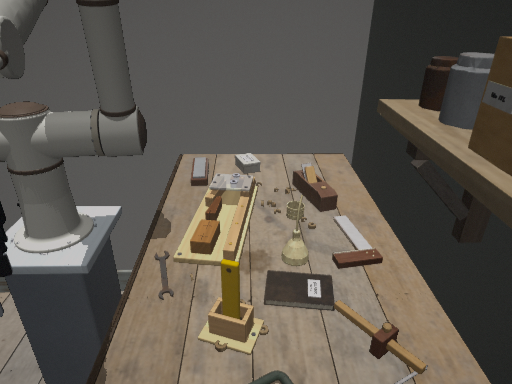

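The scene view shows the jig near (245,235), and the holder with the stick at (372,185). In the side view the base's infeed edge runs (180,254)–(235,262), the blank is at (205,236), the wedge at (214,207) and the holder at (232,330). The feed direction is roughly world +y, with the fence on the +x side.

```bash
cat > h.py <<'E'
import numpy as np, cv2
from scipy.spatial.transform import Rotation as R
from cell import bot
np.set_printoptions(precision=4,suppress=True)
def rot(q): return R.from_quat([q[1],q[2],q[3],q[0]]).as_matrix()
def campose(c,st=None):
    p=bot.camera_params(c)
    if 'pose' in p: return p,np.array(p['pose'])
    st=st or bot.observe(); T=np.eye(4); T[:3,:3]=rot(st['eef_rot']); T[:3,3]=st['tool_pos']
    return p,T@np.array(p['mount'])
def ray(c,uv,st=None):
    p,T=campose(c,st); d=np.array([(uv[0]-p['cx'])/p['fx'],-(uv[1]-p['cy'])/p['fy'],-1.])
    return T[:3,3],T[:3,:3]@d
def onz(c,uv,z,st=None):
    o,d=ray(c,uv,st); return o+d*(z-o[2])/d[2]
def proj(c,P,st=None):
    p,T=campose(c,st); q=(np.atleast_2d(P)-T[:3,3])@T[:3,:3]
    return np.c_[p['cx']+p['fx']*q[:,0]/-q[:,2],p['cy']-p['fy']*q[:,1]/-q[:,2]]
E
python3 - <<'E'
from h import *
for n,uv,z in [('base NL',(180,254),.018),('base NR',(235,262),.018),('blank',(205,236),.05),('wedge',(214,207),.035),('holderfoot',(232,332),.008),('sticktop',(231,263),.183),('oil',(295,262),0),('tin',(294,217),0)]:
    print(n,onz('side',uv,z))
for n,uv,z in [('base far left',(200,262),.018),('far right',(193,220),.018),('holder',(370,193),.01),('sticktop',(377,152),.183),('oil',(289,184),0),('tin',(230,192),0),('box',(134,250),0)]:
    print(n,onz('scene',uv,z))
E
python3 - <<'E'
import cv2
a=cv2.imread('pics/side0.png')[160:350,170:320]; cv2.imwrite('pics/sidecrop.png',cv2.resize(a,None,fx=3.1,fy=3.1,interpolation=2))
E
```

```text
base NL [ 0.396  -0.1433  0.018 ]
base NR [ 0.5428 -0.1793  0.018 ]
blank [ 0.4607 -0.1067  0.05  ]
wedge [0.4719 0.077  0.035 ]
holderfoot [ 0.5405 -0.3979  0.008 ]
sticktop [ 0.5417 -0.3921  0.183 ]
oil [ 0.7019 -0.1589  0.    ]
tin [0.7271 0.0705 0.    ]
base far left [0.4427 0.2854 0.018 ]
far right [0.6223 0.2558 0.018 ]
holder [ 0.5193 -0.3781  0.01  ]
sticktop [ 0.5401 -0.3841  0.183 ]
oil [ 0.6811 -0.1311  0.    ]
tin [0.7225 0.0876 0.    ]
box [0.5827 0.4685 0.    ]
```

View pics/sidecrop.png

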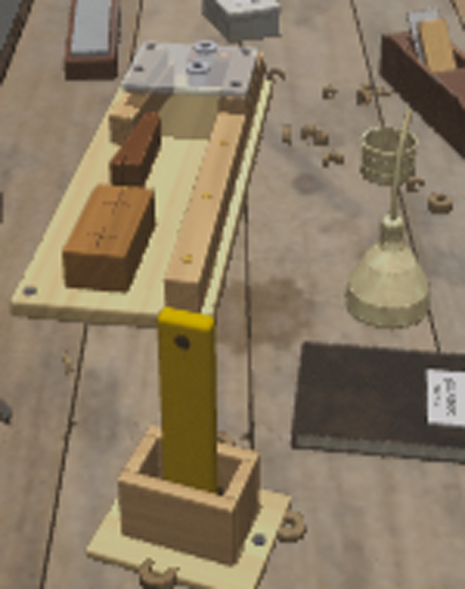

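The side crop shows the stick upright in its holder with its wide face to the camera. The blank sits at the infeed end, about 20 mm off the fence, with the wedge beyond it near the cheek. I'll move the wrist camera over the jig for a proper measurement.

Emit:
move_arm(
  deltas=[
    {"dx": -0.6,"dy": -1.0,"dz": -0.6,"wz": 0.1,"jaw": 85},
    {"dx": -1.2,"dy": -2.0,"dz": -1.2,"wz": 0.2},
    {"dx": -1.8,"dy": -3,"dz": -2,"wz": 0.3},
    {"dx": -2.4,"dy": -4,"dz": -2.4,"wz": 0.4},
    {"dx": -3,"dy": -5,"dz": -2.4,"wz": 0.5},
    {"dx": -3.7,"dy": -6,"dz": -2.4,"wz": 0.6},
    {"dx": -4.3,"dy": -7.1,"dz": -2.4,"wz": 0.6},
    {"dx": -5,"dy": -8.2,"dz": -2.4,"wz": 0.6},
  ],
)

```text
invalid input at $.deltas[0]: expected keys dx, dy, dz, wx, wy, wz, jaw
```

Emit:
move_arm(
  deltas=[
    {"jaw": 85},
    {"jaw": 85},
    {"jaw": 85},
  ],
)

```text
invalid input at $.deltas[0]: expected keys dx, dy, dz, wx, wy, wz, jaw
```

Run:
```python
from h import *
st=bot.observe(); print(st['tool_pos'],rot(st['eef_rot']),st['joint_velocities'],st['q'])
im=bot.capture('wrist'); import pickle; pickle.dump((im,st),open('w1.pkl','wb'))
cv2.imwrite('pics/w1.png',cv2.resize(im,(800,600),interpolation=2))
for t in ['jig_corner','plate_edge','cheek_end','blank_mid','wedge_mid','stick_mid','holder_floor']:
    print(t,[(np.round(d['uv'],1),round(d['conf'],2)) for d in bot.find_in(t,'wrist')[:2]])
```

```text
[ 0.2132 -0.534   0.2423] [[ 0.3708 -0.9287 -0.    ]
 [-0.9287 -0.3708  0.    ]
 [-0.      0.     -1.    ]] [ 0.0004 -0.0015  0.0006 -0.0008 -0.0009 -0.0004] [-1.4011  0.1584  1.597  -0.      1.3862 -0.2101]
jig_corner []
plate_edge []
cheek_end []
blank_mid []
wedge_mid []
stick_mid []
holder_floor []
```

View pics/w1.png

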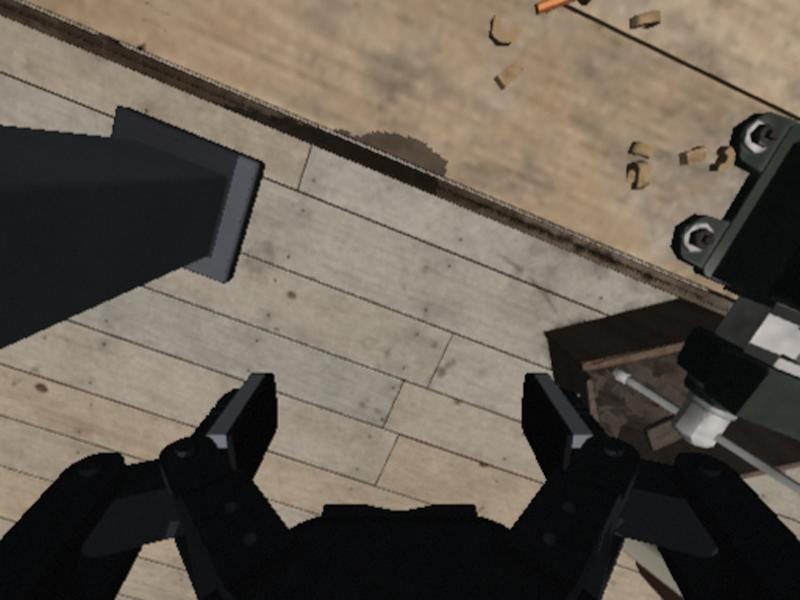

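Every row needs all keys, so the arm hasn't moved. This view shows only the floor, the bench edge and a vise, and the fingers hide the lower 40% of the picture. I'll aim the camera so the jig falls in the upper part.

Emit:
move_arm(
  deltas=[
    {"dx": -0.5,"dy": -0.5,"dz": -0.8,"wx": 0,"wy": 0,"wz": 0.1,"jaw": 85},
    {"dx": -1.2,"dy": -1.2,"dz": -1.6,"wx": 0,"wy": 0,"wz": 0.2,"jaw": 85},
    {"dx": -2.0,"dy": -2.0,"dz": -2.4,"wx": 0,"wy": 0,"wz": 0.3,"jaw": 85},
    {"dx": -2.8,"dy": -2.9,"dz": -2.4,"wx": 0,"wy": 0,"wz": 0.4,"jaw": 85},
    {"dx": -3.6,"dy": -3.8,"dz": -2.4,"wx": 0,"wy": 0,"wz": 0.5,"jaw": 85},
    {"dx": -4.5,"dy": -4.7,"dz": -2.4,"wx": 0,"wy": 0,"wz": 0.6,"jaw": 85},
    {"dx": -5.4,"dy": -5.6,"dz": -2.4,"wx": 0,"wy": 0,"wz": 0.6,"jaw": 85},
    {"dx": -6.3,"dy": -6.5,"dz": -2.4,"wx": 0,"wy": 0,"wz": 0.6,"jaw": 85},
  ],
)

```text
clock: 2.55
tool_pos: [0.3965, -0.1241, 0.3626]
eef_rot: [0.0, -0.625, 0.781, -0.001]
ft_force: [1.0, -0.9, 0.4]
grip_width: 0.0851
```

Emit:
move_arm(
  deltas=[
    {"dx": 0,"dy": 0,"dz": 0,"wx": 0,"wy": 0,"wz": 0,"jaw": 85},
    {"dx": 0,"dy": 0,"dz": 0,"wx": 0,"wy": 0,"wz": 0,"jaw": 85},
  ],
)

```text
clock: 2.8
tool_pos: [0.396, -0.1263, 0.3623]
eef_rot: [-0.0, -0.625, 0.78, -0.0]
ft_force: [0.1, -0.2, -0.6]
grip_width: 0.0851
```

Run:
```python
from h import *
st=bot.observe(); print(st['clock'],st['tool_pos'],rot(st['eef_rot']),st['q'])
im=bot.capture('wrist'); import pickle; pickle.dump((im,st),open('w1.pkl','wb'))
cv2.imwrite('pics/w1.png',cv2.resize(im,(800,600),interpolation=2))
for t in ['jig_corner','plate_edge','cheek_end','blank_mid','wedge_mid','stick_mid','holder_floor']:
    print(t,[(np.round(d['uv'],1),round(d['conf'],2)) for d in bot.find_in(t,'wrist')[:2]])
```

```text
2.8 [ 0.396  -0.1263  0.3623] [[-0.2179 -0.976  -0.0002]
 [-0.976   0.2179 -0.0006]
 [ 0.0007  0.     -1.    ]] [-0.6009 -0.3255  1.8175 -0.0006  1.6493  1.1895]
jig_corner [(array([126.4, 108.9]), 0.79), (array([425.3,  12.3]), 0.36)]
plate_edge [(array([126.6, 110.6]), 0.78)]
cheek_end [(array([123. , 105.9]), 0.83)]
blank_mid [(array([221.1, 124.5]), 0.89), (array([123.9, 110.2]), 0.3)]
wedge_mid [(array([130.9, 133.7]), 0.97)]
stick_mid [(array([426.9,  12.7]), 0.72)]
holder_floor [(array([389.5,  43.4]), 0.71)]
```

View pics/w1.png

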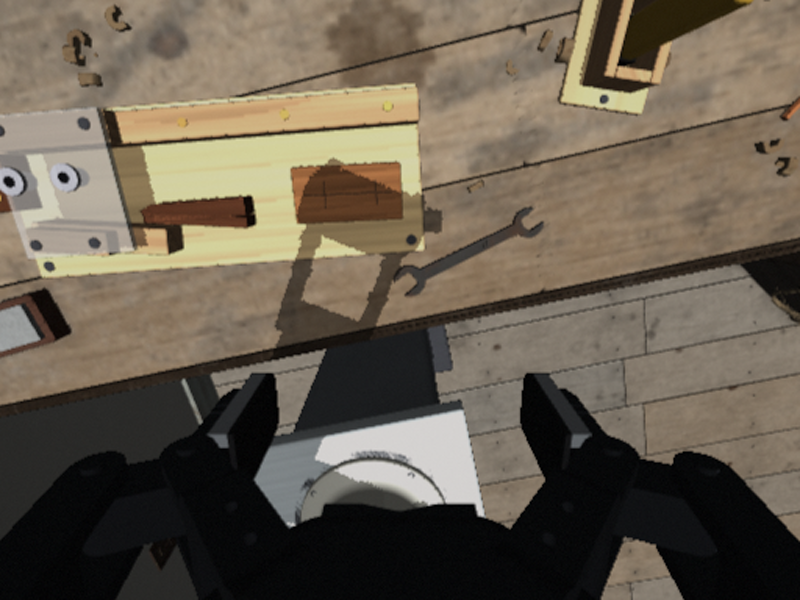

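The wrist view (800-px scale) shows:
- **Fence:** inner end at (418,122).
- **Base:** corners at (425,247) and (37,276).
- **Blank top:** (291,167), (401,162), (403,219), (295,222), well off the fence.
- **Wedge:** tail (253,197)–(255,225), nose near (143,210).
- **Plate:** entry edge from (100,108) to (133,250).
- **Holder:** at the upper right.

Now I'll fit the jig pose.

```bash
cat >> h.py <<'E'
def J2W(pose,P):
    x,y,a=pose; P=np.atleast_2d(P); c,s=np.cos(a),np.sin(a)
    return np.c_[x+c*P[:,0]-s*P[:,1], y+s*P[:,0]+c*P[:,1], .018+P[:,2]]
def W2J(pose,P):
    x,y,a=pose; P=np.atleast_2d(P); c,s=np.cos(a),np.sin(a); d=P[:,:2]-[x,y]
    return np.c_[c*d[:,0]+s*d[:,1],-s*d[:,0]+c*d[:,1],P[:,2]-.018]
E
python3 - <<'E'
from h import *
import pickle
from scipy.optimize import least_squares
im,st=pickle.load(open('w1.pkl','rb'))
S=1/1.5625
m=np.array([[-420,135,0],[30,135,0],[-420,0,36],[-420,-30,36],[-128,74,63],[-128,-58,63]])/1000
uv=np.array([[425,247],[37,277],[418,122],[417,86],[134,250],[100,108]])*S
f=lambda p:(proj('wrist',J2W(p,m),st)-uv).ravel()
r=least_squares(f,[.6,.25,1.4],loss='soft_l1'); p=r.x; print(p,np.degrees(p[2])); print(f(p).reshape(-1,2))
np.save('jig.npy',p)
def J(u,z): return W2J(p,onz('wrist',np.array(u)*S,.018+z,st))[0]*1000
print('blank',[J(u,.04) for u in [(291,167),(401,162),(403,219),(295,222)]])
print('wedge',[J(u,.03) for u in [(143,209),(252,197),(254,225),(147,221)]])
# side checks
for n,u,z in [('NL',(170+14/3.1,160+303/3.1),0),('fence in',(170+168/3.1,160+282/3.1),.036),('blank NL',(170+65/3.1,160+242/3.1),.04),('blank NR',(170+110/3.1,160+250/3.1),.04)]:
    print(n,W2J(p,onz('side',u,.018+z))*1000)
# holder foot
for u in [(561,102),(642,113),(590,0)]: print('foot',onz('wrist',np.array(u)*S,.008,st))
for c in ('scene','side'):
  for d in bot.outline_of('stick_mid',c)[:1]:
    ys,xs=np.nonzero(d['region']); k=ys<=ys.min()+1; print(c,'stick',d['conf'],xs[k].mean(),ys.min(),ys.max(), onz(c,(xs[k].mean(),ys.min()),.183), len(xs))
  for d in bot.outline_of('holder_floor',c)[:1]:
    k=cv2.minAreaRect(np.argwhere(d['region'])[:,::-1].astype(np.float32)); print(c,'holder',d['conf'],cv2.boxPoints(k).tolist())
E
```

```text
[0.5469 0.2466 1.4774] 84.64702058848123
[[ 3.3985  2.7308]
 [ 9.9032 13.6163]
 [ 0.4214 -0.1786]
 [-1.1878  1.1909]
 [-0.1601 -6.9014]
 [-7.7114 -9.5823]]
blank [array([-289.7355,   25.8467,   40.    ]), array([-398.3842,   34.7921,   40.    ]), array([-393.5494,   90.2555,   40.    ]), array([-283.0117,   79.3881,   40.    ])]
wedge [array([-125.9853,   47.2628,   30.    ]), array([-241.4063,   49.5416,   30.    ]), array([-236.9626,   77.9456,   30.    ]), array([-126.3975,   59.7935,   30.    ])]
NL [[-419.1968  124.2685    0.    ]]
fence in [[-427.8613   -8.9955   36.    ]]
blank NL [[-383.8688   85.55     40.    ]]
blank NR [[-392.5098   45.1571   40.    ]]
foot [ 0.498  -0.3255  0.008 ]
foot [ 0.4685 -0.4087  0.008 ]
foot [ 0.5845 -0.3634  0.008 ]
side stick 0.6 225.66666666666666 259 318 [ 0.5312 -0.3799  0.183 ] 1038
side holder 0.68 [[197.949951171875, 338.4732666015625], [211.66500854492188, 293.1080322265625], [266.70416259765625, 309.74774169921875], [252.98910522460938, 355.11297607421875]]
```

```bash
cat > fit.py <<'E'
from h import *
import pickle
from scipy.optimize import least_squares
im,st=pickle.load(open('w1.pkl','rb'))
S=1/1.5625
m=np.array([[-420,135,0],[30,135,0],[-420,0,36],[-420,-30,36],[-128,102,63],[-128,-30,63]])/1000
uv=np.array([[425,247],[37,277],[418,122],[417,86],[134,250],[100,108]])*S
f=lambda p:(proj('wrist',J2W(p,m),st)-uv).ravel()
r=least_squares(f,[.6,.25,1.4],loss='soft_l1'); p=r.x; print(p,np.degrees(p[2])); print(f(p).reshape(-1,2))
np.save('jig.npy',p)
def J(u,z): return W2J(p,onz('wrist',np.array(u)*S,.018+z,st))[0]*1000
print('blank',[J(u,.04) for u in [(291,167),(401,162),(403,219),(295,222)]])
print('wedge',[J(u,.03) for u in [(143,209),(252,197),(254,225),(147,221)]])
for n,u,z in [('NL',(170+14/3.1,160+303/3.1),0),('fence in',(170+168/3.1,160+282/3.1),.036),('blank NL',(170+65/3.1,160+242/3.1),.04),('blank NR',(170+110/3.1,160+250/3.1),.04)]:
    print(n,W2J(p,onz('side',u,.018+z))*1000)
E
python3 fit.py
python3 - <<'E'
from h import *
p=np.load('jig.npy')
# side view holder fit: rim corners & foot corners from crop
C=lambda u:(170+u[0]/3.1,160+u[1]/3.1)
for u,z in [((119,484),.06),((150,425),.06),((260,458),.06),((238,508),.06),((88,550),.008),((292,497),.008),((160,316),.183),((213,318),.183)]:
    print(u,onz('side',C(u),z))
E
```

```text
[0.5707 0.2429 1.4226] 81.50737662513825
[[-0.2902  2.5372]
 [ 1.6307  0.5777]
 [ 0.9256 -0.9451]
 [ 0.431   0.2706]
 [-0.6549  0.3778]
 [-2.9909 -1.2807]]
blank [array([-290.5242,   33.9622,   40.    ]), array([-399.4997,   36.9435,   40.    ]), array([-397.7098,   92.5885,   40.    ]), array([-286.7429,   87.7915,   40.    ])]
wedge [array([-128.1928,   64.3147,   30.    ]), array([-243.5653,   60.2684,   30.    ]), array([-240.6839,   88.8732,   30.    ]), array([-129.2907,   76.804 ,   30.    ])]
NL [[-425.1815  125.1452    0.    ]]
fence in [[-426.5341   -8.3933   36.    ]]
blank NL [[-387.7859   88.4196   40.    ]]
blank NR [[-394.2016   47.6142   40.    ]]
(119, 484) [ 0.4945 -0.4038  0.06  ]
(150, 425) [ 0.5114 -0.3508  0.06  ]
(260, 458) [ 0.5859 -0.3827  0.06  ]
(238, 508) [ 0.5709 -0.4251  0.06  ]
(88, 550) [ 0.4722 -0.4106  0.008 ]
(292, 497) [ 0.609  -0.3675  0.008 ]
(160, 316) [ 0.524  -0.3887  0.183 ]
(213, 318) [ 0.5562 -0.3911  0.183 ]
```

Emit:
move_arm(
  deltas=[
    {"dx": 0.9,"dy": -0.8,"dz": 0.2,"wx": 0,"wy": 0,"wz": 0.05,"jaw": 85},
    {"dx": 1.8,"dy": -1.6,"dz": 0.6,"wx": 0,"wy": 0,"wz": 0.11,"jaw": 85},
    {"dx": 2.7,"dy": -2.4,"dz": 1.0,"wx": 0,"wy": 0,"wz": 0.11,"jaw": 85},
    {"dx": 3.6,"dy": -3.2,"dz": 1.5,"wx": 0,"wy": 0,"wz": 0.11,"jaw": 85},
    {"dx": 4.46,"dy": -3.9,"dz": 2.0,"wx": 0,"wy": 0,"wz": 0.11,"jaw": 85},
    {"dx": 4.46,"dy": -3.9,"dz": 2.0,"wx": 0,"wy": 0,"wz": 0.11,"jaw": 85},
    {"dx": 4.46,"dy": -3.9,"dz": 2.0,"wx": 0,"wy": 0,"wz": 0.11,"jaw": 85},
  ],
)

```text
clock: 4.28
tool_pos: [0.5377, -0.386, 0.2621]
eef_rot: [0.0, -0.581, 0.814, 0.0]
ft_force: [-0.5, 0.5, -0.0]
grip_width: 0.0852
```

Run:
```python
from h import *
st=bot.observe(); print(st['clock'],st['tool_pos'],rot(st['eef_rot']),st['q'])
im=bot.capture('wrist'); import pickle; pickle.dump((im,st),open('w2.pkl','wb'))
cv2.imwrite('pics/w2.png',cv2.resize(im,(800,600),interpolation=2))
hsv=cv2.cvtColor(im,cv2.COLOR_BGR2HSV)
for t in ['stick_mid','holder_floor']:
    for d in bot.outline_of(t,'wrist')[:1]:
        k=cv2.minAreaRect(np.argwhere(d['region'])[:,::-1].astype(np.float32)); print(t,d['conf'],d['uv'],d['region'].sum(),np.array(cv2.boxPoints(k))*1.5625)
```

```text
4.275 [ 0.5377 -0.386   0.2621] [[-0.3243 -0.946  -0.0003]
 [-0.946   0.3243  0.0007]
 [-0.0005  0.0005 -1.    ]] [-0.8049  0.3707  1.3033  0.0003  1.4682  1.0961]
stick_mid 0.85 [254.4, 185.7] 1097 [[384.375  234.375 ]
 [410.9375 234.375 ]
 [410.9375 345.3125]
 [384.375  345.3125]]
holder_floor 0.71 [254.0, 151.8] 4003 [[351.5625 189.0625]
 [450.     189.0625]
 [450.     312.5   ]
 [351.5625 312.5   ]]
```

View pics/w2.png

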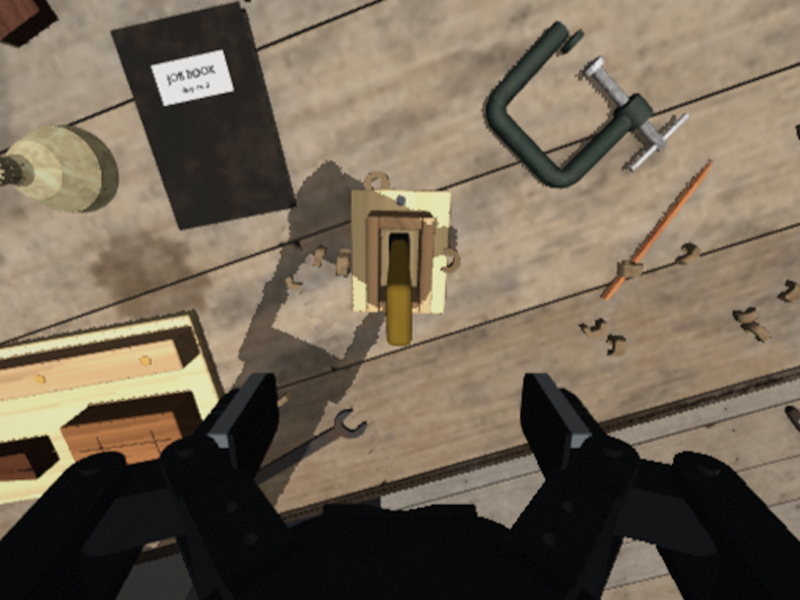

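The wrist view shows the stick top at (399,312), centred between the open fingers and square to them; the holder rim surrounds it. Next I'll descend, grip and lift.

Emit:
move_arm(
  deltas=[
    {"dx": 0,"dy": -0.04,"dz": 0.7,"wx": 0,"wy": 0,"wz": 0,"jaw": 85},
    {"dx": 0,"dy": -0.04,"dz": 1.5,"wx": 0,"wy": 0,"wz": 0,"jaw": 85},
    {"dx": 0,"dy": -0.04,"dz": 2.3,"wx": 0,"wy": 0,"wz": 0,"jaw": 85},
    {"dx": 0,"dy": -0.04,"dz": 2.69,"wx": 0,"wy": 0,"wz": 0,"jaw": 85},
    {"dx": 0,"dy": -0.04,"dz": 2.69,"wx": 0,"wy": 0,"wz": 0,"jaw": 40},
    {"dx": 0,"dy": -0.04,"dz": 2.69,"wx": 0,"wy": 0,"wz": 0,"jaw": 10},
    {"dx": 0,"dy": -0.04,"dz": 2.69,"wx": 0,"wy": 0,"wz": 0,"jaw": 5},
    {"dx": 0,"dy": -0.04,"dz": 2.69,"wx": 0,"wy": 0,"wz": 0,"jaw": 5},
  ],
  force=90,
)

```text
clock: 5.42
tool_pos: [0.5402, -0.3873, 0.1293]
eef_rot: [0.0, -0.581, 0.814, -0.001]
ft_force: [-0.0, 1.1, 3.6]
grip_width: 0.0131
```

Emit:
move_arm(
  deltas=[
    {"dx": 0,"dy": 0,"dz": 0,"wx": 0,"wy": 0,"wz": 0,"jaw": 5},
    {"dx": 0,"dy": 0,"dz": 0,"wx": 0,"wy": 0,"wz": 0,"jaw": 5},
    {"dx": 0,"dy": 0,"dz": 0,"wx": 0,"wy": 0,"wz": 0,"jaw": 5},
    {"dx": 0,"dy": 0,"dz": 0,"wx": 0,"wy": 0,"wz": 0,"jaw": 5},
  ],
  force=90,
)

```text
clock: 5.92
tool_pos: [0.5403, -0.3874, 0.1293]
eef_rot: [0.0, -0.581, 0.814, -0.001]
ft_force: [0.5, 0.7, 5.5]
grip_width: 0.0128
```

```bash
cat >> h.py <<'E'
L=.1213
def target(foot, tilt=0, yaw=0):
    """foot: jig mm (x,y,z above base) of stick foot centre; tilt rad: foot forward; -> TCP world pos, R"""
    p=np.load('jig.npy'); c,s=np.cos(p[2]+yaw),np.sin(p[2]+yaw)
    jx=np.array([c,s,0]); jz=np.array([0,0,1.]); jy=np.cross(jz,jx)
    z=np.sin(tilt)*jx-np.cos(tilt)*jz; x=-(np.cos(tilt)*jx+np.sin(tilt)*jz)
    Rm=np.c_[x,np.cross(z,x),z]
    return J2W(p,np.array(foot)/1000.)[0]-L*z, Rm
def delta(foot,tilt=0,yaw=0,pos=None,Rc=None):
    st=bot.observe(); Rc=rot(st['eef_rot']) if Rc is None else Rc; pos=np.array(st['tool_pos']) if pos is None else pos
    P,Rm=target(foot,tilt,yaw)
    return np.r_[Rc.T@(P-pos)/.05, R.from_matrix(Rc.T@Rm).as_rotvec()]
def footnow():
    st=bot.observe(); Rc=rot(st['eef_rot']); p=np.load('jig.npy'); w=np.array(st['tool_pos'])+L*Rc[:,2]
    return st['clock'],W2J(p,w)[0]*1000, st['ft_force'], R.from_matrix(target([0,0,0])[1].T@Rc).as_rotvec()
E
python3 - <<'E'
from h import *
print(footnow()); print(delta([-343,125,100])); print(delta([-343,125,8]))
P,Rm=target([-343,125,8]);print(P)
E
```

```text
(5.925, array([-628.0209,  -63.3274,   -9.9896]), array([0.4952, 0.7119, 5.4706]), array([0.0023, 0.0012, 0.182 ]))
[-4.9204  4.7247 -2.2158 -0.0023 -0.0012 -0.182 ]
[-4.9221  4.7291 -0.3758 -0.0023 -0.0012 -0.182 ]
[ 0.3964 -0.0779  0.1473]
```

Emit:
move_arm(
  deltas=[
    {"dx": 0,"dy": 0,"dz": -0.7,"wx": 0,"wy": 0,"wz": 0,"jaw": 5},
    {"dx": 0,"dy": 0,"dz": -1.5,"wx": 0,"wy": 0,"wz": 0,"jaw": 5},
    {"dx": 0,"dy": 0,"dz": -2.2,"wx": 0,"wy": 0,"wz": 0,"jaw": 5},
    {"dx": -0.8,"dy": 0.8,"dz": -2.2,"wx": 0,"wy": 0,"wz": -0.08,"jaw": 5},
    {"dx": -1.6,"dy": 1.6,"dz": -2.2,"wx": 0,"wy": 0,"wz": -0.18,"jaw": 5},
    {"dx": -2.5,"dy": 2.4,"dz": -2.2,"wx": 0,"wy": 0,"wz": -0.18,"jaw": 5},
    {"dx": -3.3,"dy": 3.2,"dz": -2.2,"wx": 0,"wy": 0,"wz": -0.18,"jaw": 5},
    {"dx": -4.1,"dy": 4.0,"dz": -2.2,"wx": 0,"wy": 0,"wz": -0.18,"jaw": 5},
  ],
  force=90,
)

```text
clock: 6.92
tool_pos: [0.4155, -0.1264, 0.2372]
eef_rot: [-0.0, -0.652, 0.758, 0.0]
ft_force: [1.2, 0.6, 0.1]
grip_width: 0.0133
```

Run:
```python
from h import *
print(footnow()); print(delta([-343,125,60])); print(delta([-343,125,8]))
```

```text
(6.925, array([-388.0622,   99.0079,   97.9223]), array([1.2015, 0.5983, 0.1188]), array([-0.0007, -0.0004,  0.0023]))
[-0.9007  0.5231  0.7592  0.0007  0.0004 -0.0023]
[-0.9003  0.5224  1.7992  0.0007  0.0004 -0.0023]
```

Emit:
move_arm(
  deltas=[
    {"dx": -0.5,"dy": 0.52,"dz": 0,"wx": 0,"wy": 0,"wz": 0,"jaw": 5},
    {"dx": -0.9,"dy": 0.52,"dz": 0.4,"wx": 0,"wy": 0,"wz": 0,"jaw": 5},
    {"dx": -0.9,"dy": 0.52,"dz": 1.0,"wx": 0,"wy": 0,"wz": 0,"jaw": 5},
    {"dx": -0.9,"dy": 0.52,"dz": 1.5,"wx": 0,"wy": 0,"wz": 0,"jaw": 5},
    {"dx": -0.9,"dy": 0.52,"dz": 1.8,"wx": 0,"wy": 0,"wz": 0,"jaw": 5},
    {"dx": -0.9,"dy": 0.52,"dz": 1.8,"wx": 0,"wy": 0,"wz": 0,"jaw": 5},
  ],
  force=90,
)

```text
clock: 7.68
tool_pos: [0.397, -0.0793, 0.1468]
eef_rot: [-0.0, -0.652, 0.758, 0.001]
ft_force: [-0.4, 0.8, -0.6]
grip_width: 0.0132
```

Run:
```python
from h import *
print(footnow()); st=bot.observe()
a=bot.capture('side'); b=bot.capture('wrist')
cv2.imwrite('pics/c1.png',np.vstack([cv2.resize(a[160:300,160:300],(520,300) if 0 else (300,300),interpolation=2), cv2.resize(b,(300,225))]) if 0 else np.hstack([cv2.resize(a[165:275,165:285],(400,367),interpolation=2),cv2.resize(b[:, 100:484],(400,400))[:367]]))
```

```text
(7.675, array([-344.207 ,  124.4451,    7.5319]), array([-0.3596,  0.8087, -0.6322]), array([-0.0025, -0.0008,  0.0021]))
```

View pics/c1.png

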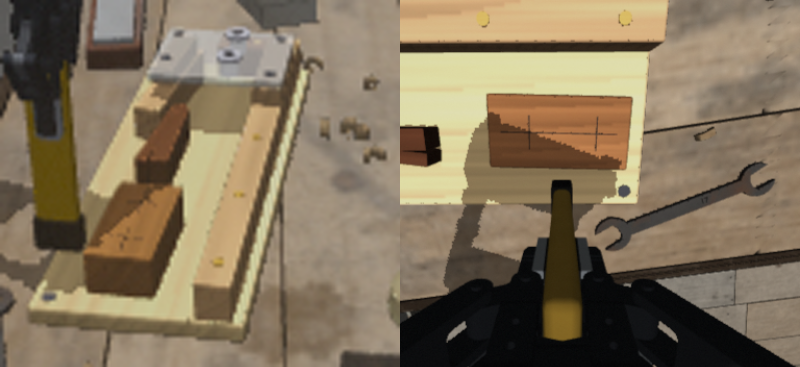

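The views show the stick upright on the base beside the blank's mid-length, with a gap of about 12 mm and the blank nearly parallel to the fence. Next I push it to the fence.

Emit:
move_arm(
  deltas=[
    {"dx": 0,"dy": -0.12,"dz": 0,"wx": 0,"wy": 0,"wz": 0,"jaw": 5},
    {"dx": 0,"dy": -0.22,"dz": 0,"wx": 0,"wy": 0,"wz": 0,"jaw": 5},
    {"dx": 0,"dy": -0.33,"dz": 0,"wx": 0,"wy": 0,"wz": 0,"jaw": 5},
    {"dx": 0,"dy": -0.44,"dz": 0,"wx": 0,"wy": 0,"wz": 0,"jaw": 5},
    {"dx": 0,"dy": -0.55,"dz": 0,"wx": 0,"wy": 0,"wz": 0,"jaw": 5},
    {"dx": 0,"dy": -0.66,"dz": 0,"wx": 0,"wy": 0,"wz": 0,"jaw": 5},
    {"dx": 0,"dy": -0.77,"dz": 0,"wx": 0,"wy": 0,"wz": 0,"jaw": 5},
    {"dx": 0,"dy": -0.86,"dz": 0,"wx": 0,"wy": 0,"wz": 0,"jaw": 5},
  ],
  force=90,
)

```text
clock: 8.78
tool_pos: [0.4407, -0.0861, 0.1477]
eef_rot: [0.0, -0.652, 0.758, 0.0]
ft_force: [-1.7, 0.3, -1.0]
grip_width: 0.013
```

Emit:
move_arm(
  deltas=[
    {"dx": 0,"dy": -0.03,"dz": 0,"wx": 0,"wy": 0,"wz": 0,"jaw": 5},
    {"dx": 0,"dy": -0.06,"dz": 0,"wx": 0,"wy": 0,"wz": 0,"jaw": 5},
    {"dx": 0,"dy": -0.08,"dz": 0,"wx": 0,"wy": 0,"wz": 0,"jaw": 5},
    {"dx": 0,"dy": -0.1,"dz": 0,"wx": 0,"wy": 0,"wz": 0,"jaw": 5},
    {"dx": 0,"dy": -0.1,"dz": 0,"wx": 0,"wy": 0,"wz": 0,"jaw": 5},
  ],
  force=90,
)

```text
clock: 9.4
tool_pos: [0.4454, -0.0869, 0.1478]
eef_rot: [0.0, -0.652, 0.758, -0.0]
ft_force: [-0.1, -0.5, -1.7]
grip_width: 0.0128
```

Run:
```python
from h import *
print(footnow())
```

```text
(9.4, array([-344.6208,   75.1782,    8.5005]), array([-0.0993, -0.5241, -1.6883]), array([ 0.0003, -0.    ,  0.002 ]))
```

Emit:
move_arm(
  deltas=[
    {"dx": 0,"dy": -0.02,"dz": 0,"wx": 0,"wy": 0,"wz": 0,"jaw": 5},
    {"dx": 0,"dy": -0.04,"dz": 0,"wx": 0,"wy": 0,"wz": 0,"jaw": 5},
    {"dx": 0,"dy": -0.06,"dz": 0,"wx": 0,"wy": 0,"wz": 0,"jaw": 5},
    {"dx": 0,"dy": -0.06,"dz": 0,"wx": 0,"wy": 0,"wz": 0,"jaw": 5},
  ],
  force=90,
)

```text
clock: 9.9
tool_pos: [0.4483, -0.0874, 0.1478]
eef_rot: [-0.0, -0.652, 0.758, -0.0]
ft_force: [-1.8, -0.2, -0.9]
grip_width: 0.013
```

Run:
```python
from h import *
print(footnow()); st=bot.observe(); import pickle
b=bot.capture('wrist'); pickle.dump((b,st),open('w3.pkl','wb'))
cv2.imwrite('pics/c2.png',cv2.resize(b[0:260,80:430],(800,594),interpolation=2))
```

```text
(9.9, array([-344.7294,   72.3018,    8.4795]), array([-1.8195, -0.2166, -0.8896]), array([-0.0001,  0.0002,  0.0019]))
```

View pics/c2.png

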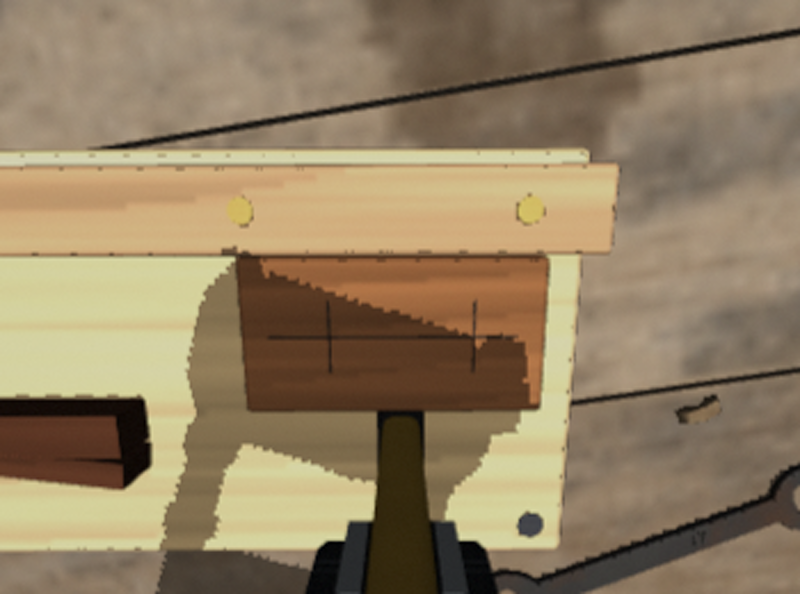

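The blank now lies along the fence, its edge at row 257 against the fence edge at row 254, parallel with about 1 mm of doubt. I'll press a little further and watch the force.

Emit:
move_arm(
  deltas=[
    {"dx": 0,"dy": -0.02,"dz": 0,"wx": 0,"wy": 0,"wz": 0,"jaw": 5},
    {"dx": 0,"dy": -0.04,"dz": 0,"wx": 0,"wy": 0,"wz": 0,"jaw": 5},
    {"dx": 0,"dy": -0.04,"dz": 0,"wx": 0,"wy": 0,"wz": 0,"jaw": 5},
  ],
  force=90,
)

```text
clock: 10.32
tool_pos: [0.4492, -0.0875, 0.1477]
eef_rot: [-0.001, -0.652, 0.758, 0.001]
ft_force: [-7.2, 0.3, 3.8]
grip_width: 0.0131
```

Emit:
move_arm(
  deltas=[
    {"dx": 0,"dy": -0.02,"dz": 0,"wx": 0,"wy": 0,"wz": 0,"jaw": 5},
    {"dx": 0,"dy": -0.03,"dz": 0,"wx": 0,"wy": 0,"wz": 0,"jaw": 5},
    {"dx": 0,"dy": -0.03,"dz": 0,"wx": 0,"wy": 0,"wz": 0,"jaw": 5},
  ],
  force=90,
)

```text
clock: 10.7
tool_pos: [0.4498, -0.0875, 0.1474]
eef_rot: [-0.002, -0.652, 0.758, 0.002]
ft_force: [-9.0, 1.0, 5.4]
grip_width: 0.0128
```

Run:
```python
from h import *
print(footnow())
```

```text
(10.7, array([-344.5615,   71.5229,    8.15  ]), array([-8.9649,  1.0041,  5.4089]), array([-0.0059, -0.0001,  0.0014]))
```

Run:
```python
from h import *
print(delta([-345,100,8])); print(delta([-345,100,90])); print(delta([-390,60,90],.35)); print(delta([-430,24,90],.7)); print(delta([-420,24,14.2],.7))
```

```text
[ 0.0093  0.5839  0.0064  0.0059  0.0001 -0.0014]
[ 0.0091  0.5936 -1.6336  0.0059  0.0001 -0.0014]
[ 1.7399 -0.2097 -1.4914  0.0056 -0.3499 -0.0025]
[ 3.2699 -0.9344 -1.0725  0.0052 -0.6999 -0.0034]
[ 3.0701 -0.9431  0.4435  0.0052 -0.6999 -0.0034]
```

Emit:
move_arm(
  deltas=[
    {"dx": 0,"dy": 0.15,"dz": 0,"wx": 0,"wy": 0,"wz": 0,"jaw": 5},
    {"dx": 0,"dy": 0.6,"dz": 0,"wx": 0,"wy": 0,"wz": 0,"jaw": 5},
    {"dx": 0,"dy": 0.6,"dz": -0.9,"wx": 0,"wy": 0,"wz": 0,"jaw": 5},
    {"dx": 0,"dy": 0.6,"dz": -1.65,"wx": 0,"wy": 0,"wz": 0,"jaw": 5},
    {"dx": 0.9,"dy": 0.2,"dz": -1.6,"wx": 0,"wy": -0.18,"wz": 0,"jaw": 5},
    {"dx": 1.75,"dy": -0.2,"dz": -1.5,"wx": 0,"wy": -0.35,"wz": 0,"jaw": 5},
    {"dx": 2.5,"dy": -0.55,"dz": -1.3,"wx": 0,"wy": -0.53,"wz": 0,"jaw": 5},
    {"dx": 3.27,"dy": -0.93,"dz": -1.07,"wx": 0,"wy": -0.7,"wz": 0,"jaw": 5},
  ],
  force=90,
)

```text
clock: 11.7
tool_pos: [0.4744, -0.2596, 0.2022]
eef_rot: [0.262, -0.612, 0.712, 0.222]
ft_force: [2.2, 1.1, 0.2]
grip_width: 0.013
```

Run:
```python
from h import *
print(footnow()); print(delta([-422,24,40],.7)); print(delta([-422,24,14.2],.7)); print(bot.observe()['q'])
```

```text
(11.7, array([-432.8688,   20.2035,   91.5249]), array([2.2113, 1.1383, 0.22  ]), array([ 0.0066, -0.7015,  0.0023]))
[ 0.4954  0.0658  0.927  -0.0068  0.0015  0.0001]
[ 0.8284  0.0685  1.3212 -0.0068  0.0015  0.0001]
[-0.9799  0.3978  1.5309  0.463   1.7465  0.6971]
```

Emit:
move_arm(
  deltas=[
    {"dx": 0.1,"dy": 0.07,"dz": 0.4,"wx": 0,"wy": 0,"wz": 0,"jaw": 5},
    {"dx": 0.5,"dy": 0.07,"dz": 0.9,"wx": 0,"wy": 0,"wz": 0,"jaw": 5},
    {"dx": 0.8,"dy": 0.07,"dz": 1.3,"wx": 0,"wy": 0,"wz": 0,"jaw": 5},
    {"dx": 0.83,"dy": 0.07,"dz": 1.32,"wx": 0,"wy": 0,"wz": 0,"jaw": 5},
    {"dx": 0.83,"dy": 0.07,"dz": 1.32,"wx": 0,"wy": 0,"wz": 0,"jaw": 5},
  ],
  force=90,
)

```text
clock: 12.32
tool_pos: [0.4721, -0.2455, 0.1256]
eef_rot: [0.26, -0.613, 0.712, 0.222]
ft_force: [-0.4, -1.6, -0.4]
grip_width: 0.0129
```

Run:
```python
from h import *
print(footnow()); print(delta([-390,24,14.2],.7))
a=bot.capture('side'); b=bot.capture('wrist')
cv2.imwrite('pics/c3.png',np.hstack([cv2.resize(a[165:275,165:285],(400,367),interpolation=2),cv2.resize(b[:, 100:484],(400,400))[:367]]))
```

```text
(12.325, array([-419.615 ,   25.0693,   14.644 ]), array([-0.4292, -1.5869, -0.3643]), array([ 0.0028, -0.6978,  0.0008]))
[-0.4427 -0.0272  0.3874 -0.0028 -0.0022  0.0002]
```

View pics/c3.png

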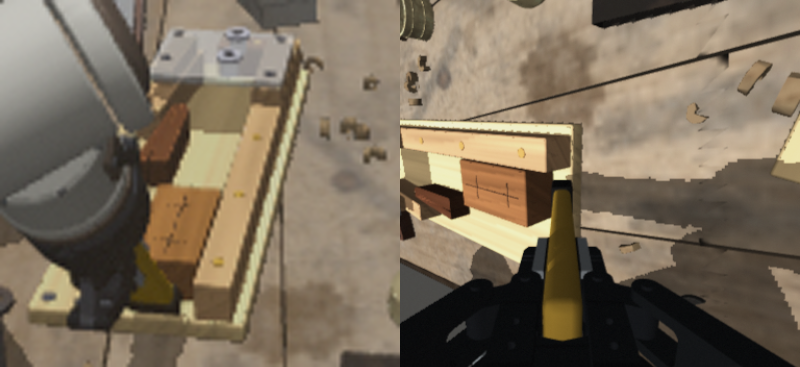

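Run:
```python
from h import *
import pickle
b,st=pickle.load(open('w3.pkl','rb'))
g=cv2.GaussianBlur(cv2.cvtColor(b,cv2.COLOR_BGR2GRAY),(3,3),0).astype(float)
d=np.abs(np.diff(g,axis=0))
p=np.load('jig.npy')
for lo,hi,c0,c1,z,n in [(105,116,85,175,.036,'fence L'),(66,76,90,330,.036,'fence outer top')]:
    cs=np.arange(c0,c1); r=lo+d[lo:hi,cs].argmax(0)+.5
    A=np.polyfit(cs,r,1); k=np.abs(r-np.polyval(A,cs))<1.5; A=np.polyfit(cs[k],r[k],1)
    P=[W2J(p,onz('wrist',(c,np.polyval(A,c)),.018+z,st))[0]*1000 for c in (c0,c1)]
    print(n,A,k.mean(),P, 'yaw err',(P[1]-P[0])[1]/(P[1]-P[0])[0])
for x,y in [(-405,28),(-395,28),(-315,27.5),(-215,27),(-117,26)]: print(x,delta([x,y,14.2],.7,-.008))
```

```text
fence L [ -0.  112.5] 1.0 [array([-208.2147,    0.5631,   36.    ]), array([-280.6711,    0.6019,   36.    ])] yaw err -0.0005355997354918829
fence outer top [ 0.0002 70.4659] 0.7291666666666666 [array([-217.9145,  -30.5282,   36.    ]), array([-402.957,  -30.411,   36.   ])] yaw err -0.0006333789799767847
-405 [-0.2169  0.0678  0.2025  0.002  -0.0027  0.0065]
-395 [-0.3702  0.0682  0.3309  0.002  -0.0027  0.0065]
-315 [-1.5968  0.061   1.3584  0.002  -0.0027  0.0065]
-215 [-3.1299  0.0545  2.6427  0.002  -0.0027  0.0065]
-117 [-4.6323  0.0379  3.9014  0.002  -0.0027  0.0065]
```

Emit:
move_arm(
  deltas=[
    {"dx": -0.11,"dy": 0.06,"dz": 0.1,"wx": 0,"wy": 0,"wz": 0.007,"jaw": 5},
    {"dx": -0.217,"dy": 0.065,"dz": 0.203,"wx": 0,"wy": 0,"wz": 0.007,"jaw": 5},
    {"dx": -0.294,"dy": 0.065,"dz": 0.267,"wx": 0,"wy": 0,"wz": 0.007,"jaw": 5},
    {"dx": -0.37,"dy": 0.065,"dz": 0.331,"wx": 0,"wy": 0,"wz": 0.007,"jaw": 5},
    {"dx": -0.462,"dy": 0.064,"dz": 0.408,"wx": 0,"wy": 0,"wz": 0.007,"jaw": 5},
    {"dx": -0.554,"dy": 0.064,"dz": 0.485,"wx": 0,"wy": 0,"wz": 0.007,"jaw": 5},
    {"dx": -0.646,"dy": 0.063,"dz": 0.562,"wx": 0,"wy": 0,"wz": 0.007,"jaw": 5},
    {"dx": -0.738,"dy": 0.063,"dz": 0.639,"wx": 0,"wy": 0,"wz": 0.007,"jaw": 5},
  ],
  force=90,
)

```text
clock: 13.42
tool_pos: [0.4756, -0.1961, 0.1234]
eef_rot: [0.259, -0.61, 0.714, 0.224]
ft_force: [-0.4, -2.3, 0.7]
grip_width: 0.0132
```

Run:
```python
from h import *
print(footnow())
for x,y in [(-307,27.3),(-245,27),(-117,26)]: print(x,delta([x,y,14.2],.7,-.008))
b=bot.capture('wrist')
cv2.imwrite('pics/c4.png',cv2.resize(b[80:260,100:430],(800,436),interpolation=2))
```

```text
(13.425, array([-370.1116,   28.9905,   12.6495]), array([-0.4424, -2.2989,  0.6902]), array([-0.0017, -0.7   ,  0.0086]))
-307 [-0.9855 -0.015   0.7894  0.0039 -0.0001 -0.0024]
-245 [-1.934  -0.0119  1.5882  0.0039 -0.0001 -0.0024]
-117 [-3.8921 -0.0132  3.2374  0.0039 -0.0001 -0.0024]
```

View pics/c4.png

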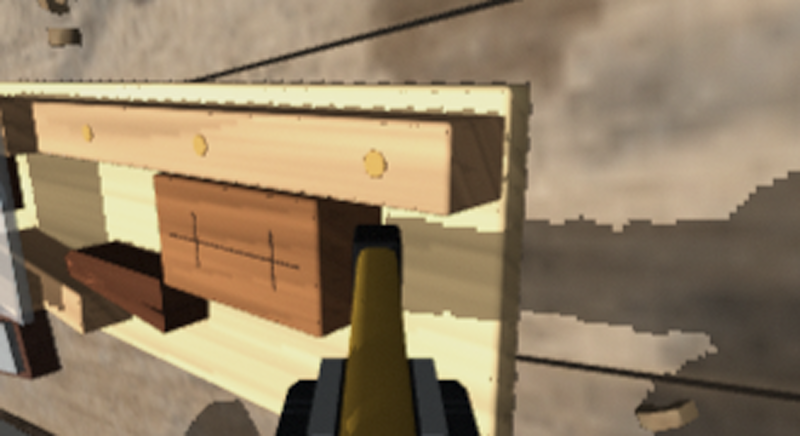

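The blank is flush with the fence and the boot is on its tail; the force of about 2.3 N agrees. I'll continue the feed.

Emit:
move_arm(
  deltas=[
    {"dx": -0.16,"dy": -0.002,"dz": 0.12,"wx": 0,"wy": 0,"wz": 0,"jaw": 5},
    {"dx": -0.32,"dy": -0.004,"dz": 0.242,"wx": 0,"wy": 0,"wz": 0,"jaw": 5},
    {"dx": -0.473,"dy": -0.006,"dz": 0.37,"wx": 0,"wy": 0,"wz": 0,"jaw": 5},
    {"dx": -0.626,"dy": -0.008,"dz": 0.499,"wx": 0,"wy": 0,"wz": 0,"jaw": 5},
    {"dx": -0.78,"dy": -0.01,"dz": 0.627,"wx": 0,"wy": 0,"wz": 0,"jaw": 5},
    {"dx": -0.933,"dy": -0.012,"dz": 0.755,"wx": 0,"wy": 0,"wz": 0,"jaw": 5},
    {"dx": -1.086,"dy": -0.014,"dz": 0.884,"wx": 0,"wy": 0,"wz": 0,"jaw": 5},
    {"dx": -1.239,"dy": -0.016,"dz": 1.012,"wx": 0,"wy": 0,"wz": 0,"jaw": 5},
  ],
  force=90,
)

```text
clock: 14.48
tool_pos: [0.4888, -0.117, 0.1246]
eef_rot: [0.259, -0.61, 0.714, 0.225]
ft_force: [-1.5, -2.0, -0.6]
grip_width: 0.0129
```

Run:
```python
from h import *
print(footnow())
for x,y in [(-205,27),(-117,26)]: print(x,delta([x,y,14.2],.7,-.008))
```

```text
(14.475, array([-289.9385,   27.7237,   13.849 ]), array([-1.452 , -1.9575, -0.5901]), array([-0.002 , -0.6999,  0.0086]))
-205 [-1.3037  0.0078  1.0889  0.0041 -0.0001 -0.0025]
-117 [-2.6501  0.0006  2.2227  0.0041 -0.0001 -0.0025]
```

Emit:
move_arm(
  deltas=[
    {"dx": -0.153,"dy": -0.002,"dz": 0.128,"wx": 0,"wy": 0,"wz": 0,"jaw": 5},
    {"dx": -0.307,"dy": -0.004,"dz": 0.257,"wx": 0,"wy": 0,"wz": 0,"jaw": 5},
    {"dx": -0.46,"dy": -0.006,"dz": 0.385,"wx": 0,"wy": 0,"wz": 0,"jaw": 5},
    {"dx": -0.613,"dy": -0.008,"dz": 0.514,"wx": 0,"wy": 0,"wz": 0,"jaw": 5},
    {"dx": -0.766,"dy": -0.01,"dz": 0.642,"wx": 0,"wy": 0,"wz": 0,"jaw": 5},
    {"dx": -0.92,"dy": -0.012,"dz": 0.77,"wx": 0,"wy": 0,"wz": 0,"jaw": 5},
    {"dx": -1.073,"dy": -0.014,"dz": 0.9,"wx": 0,"wy": 0,"wz": 0,"jaw": 5},
    {"dx": -1.226,"dy": -0.016,"dz": 1.027,"wx": 0,"wy": 0,"wz": 0,"jaw": 5},
  ],
  force=90,
)

```text
clock: 15.48
tool_pos: [0.502, -0.0381, 0.1248]
eef_rot: [0.259, -0.61, 0.714, 0.225]
ft_force: [-2.1, -1.7, -1.3]
grip_width: 0.0132
```

Run:
```python
from h import *
print(footnow())
for x,y in [(-140,27),(-117,26)]: print(x,delta([x,y,14.2],.7,-.008))
b=bot.capture('wrist')
cv2.imwrite('pics/c5.png',cv2.resize(b[60:260,60:430],(800,432),interpolation=2))
```

```text
(15.475, array([-209.8955,   26.2555,   14.0637]), array([-2.1334, -1.6998, -1.2991]), array([-0.0018, -0.7   ,  0.0086]))
-140 [-1.0707  0.0347  0.8985  0.004   0.     -0.0024]
-117 [-1.4227  0.018   1.1949  0.004   0.     -0.0024]
```

View pics/c5.png

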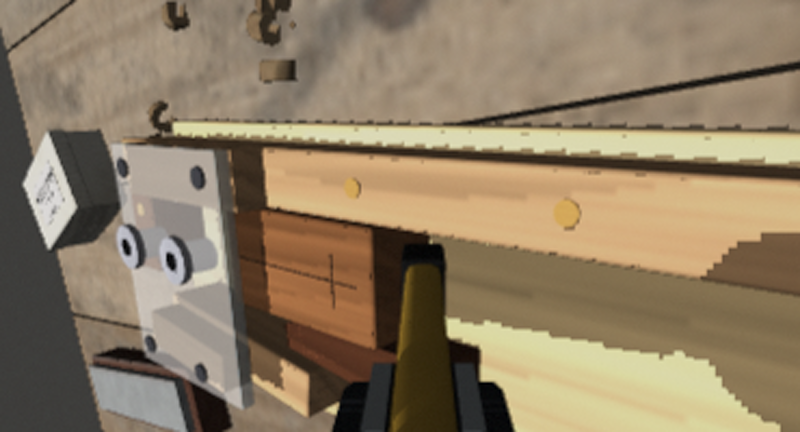

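The blank is still flush with the fence and its nose is under the plate. I'll continue to just short of the stop.

Emit:
move_arm(
  deltas=[
    {"dx": -0.138,"dy": 0,"dz": 0.116,"wx": 0,"wy": 0,"wz": 0,"jaw": 5},
    {"dx": -0.276,"dy": 0,"dz": 0.231,"wx": 0,"wy": 0,"wz": 0,"jaw": 5},
    {"dx": -0.414,"dy": 0,"dz": 0.347,"wx": 0,"wy": 0,"wz": 0,"jaw": 5},
    {"dx": -0.552,"dy": 0,"dz": 0.462,"wx": 0,"wy": 0,"wz": 0,"jaw": 5},
    {"dx": -0.69,"dy": 0,"dz": 0.578,"wx": 0,"wy": 0,"wz": 0,"jaw": 5},
    {"dx": -0.828,"dy": 0,"dz": 0.693,"wx": 0,"wy": 0,"wz": 0,"jaw": 5},
    {"dx": -0.966,"dy": 0,"dz": 0.81,"wx": 0,"wy": 0,"wz": 0,"jaw": 5},
    {"dx": -1.073,"dy": 0,"dz": 0.9,"wx": 0,"wy": 0,"wz": 0,"jaw": 5},
  ],
  force=90,
)

```text
clock: 16.52
tool_pos: [0.5128, 0.0311, 0.125]
eef_rot: [0.259, -0.61, 0.714, 0.225]
ft_force: [-1.6, -4.0, 1.5]
grip_width: 0.0131
```

Emit:
move_arm(
  deltas=[
    {"dx": -0.06,"dy": 0,"dz": 0.05,"wx": 0,"wy": 0,"wz": 0,"jaw": 5},
    {"dx": -0.12,"dy": 0,"dz": 0.1,"wx": 0,"wy": 0,"wz": 0,"jaw": 5},
    {"dx": -0.15,"dy": 0,"dz": 0.128,"wx": 0,"wy": 0,"wz": 0,"jaw": 5},
    {"dx": -0.15,"dy": 0,"dz": 0.128,"wx": 0,"wy": 0,"wz": 0,"jaw": 5},
  ],
  force=90,
)

```text
clock: 17.02
tool_pos: [0.5143, 0.0404, 0.1248]
eef_rot: [0.259, -0.61, 0.714, 0.225]
ft_force: [-1.2, -2.8, -0.3]
grip_width: 0.0131
```

Run:
```python
from h import *
print(footnow())
```

```text
(17.025, array([-130.4288,   25.7308,   14.0942]), array([-1.1678, -2.8042, -0.3026]), array([-0.0019, -0.7005,  0.0088]))
```

Emit:
move_arm(
  deltas=[
    {"dx": -0.03,"dy": 0,"dz": 0.026,"wx": 0,"wy": 0,"wz": 0,"jaw": 5},
    {"dx": -0.06,"dy": 0,"dz": 0.051,"wx": 0,"wy": 0,"wz": 0,"jaw": 5},
    {"dx": -0.09,"dy": 0,"dz": 0.077,"wx": 0,"wy": 0,"wz": 0,"jaw": 5},
    {"dx": -0.12,"dy": 0,"dz": 0.103,"wx": 0,"wy": 0,"wz": 0,"jaw": 5},
    {"dx": -0.14,"dy": 0,"dz": 0.12,"wx": 0,"wy": 0,"wz": 0,"jaw": 5},
  ],
  force=90,
)

```text
clock: 17.65
tool_pos: [0.5158, 0.0494, 0.1248]
eef_rot: [0.259, -0.61, 0.714, 0.225]
ft_force: [-2.0, -3.6, 0.2]
grip_width: 0.0133
```

Emit:
move_arm(
  deltas=[
    {"dx": -0.015,"dy": 0,"dz": 0.013,"wx": 0,"wy": 0,"wz": 0,"jaw": 5},
    {"dx": -0.03,"dy": 0,"dz": 0.026,"wx": 0,"wy": 0,"wz": 0,"jaw": 5},
    {"dx": -0.045,"dy": 0,"dz": 0.038,"wx": 0,"wy": 0,"wz": 0,"jaw": 5},
  ],
  force=90,
)

```text
clock: 18.02
tool_pos: [0.5162, 0.0522, 0.1248]
eef_rot: [0.259, -0.61, 0.714, 0.225]
ft_force: [-1.6, -3.9, -0.3]
grip_width: 0.0129
```

Run:
```python
from h import *
print(footnow())
```

```text
(18.025, array([-118.5153,   25.5839,   14.0389]), array([-1.6401, -3.8597, -0.2859]), array([-0.0018, -0.6999,  0.0086]))
```

Emit:
move_arm(
  deltas=[
    {"dx": -0.015,"dy": 0,"dz": 0.013,"wx": 0,"wy": 0,"wz": 0,"jaw": 5},
    {"dx": -0.03,"dy": 0,"dz": 0.026,"wx": 0,"wy": 0,"wz": 0,"jaw": 5},
    {"dx": -0.045,"dy": 0,"dz": 0.038,"wx": 0,"wy": 0,"wz": 0,"jaw": 5},
  ],
  force=90,
)

```text
clock: 18.4
tool_pos: [0.5167, 0.0549, 0.1249]
eef_rot: [0.259, -0.61, 0.714, 0.224]
ft_force: [-2.7, -7.6, 2.9]
grip_width: 0.013
```

Emit:
move_arm(
  deltas=[
    {"dx": -0.015,"dy": 0,"dz": 0.013,"wx": 0,"wy": 0,"wz": 0,"jaw": 5},
    {"dx": -0.03,"dy": 0,"dz": 0.026,"wx": 0,"wy": 0,"wz": 0,"jaw": 5},
    {"dx": -0.03,"dy": 0,"dz": 0.026,"wx": 0,"wy": 0,"wz": 0,"jaw": 5},
  ],
  force=90,
)

```text
clock: 18.77
tool_pos: [0.5171, 0.0555, 0.1252]
eef_rot: [0.258, -0.611, 0.714, 0.223]
ft_force: [-6.3, -10.9, 6.1]
grip_width: 0.0128
```

Run:
```python
from h import *
print(footnow())
```

```text
(18.775, array([-115.4251,   25.086 ,   14.2177]), array([ -6.2692, -10.88  ,   6.0785]), array([-0.0011, -0.6967,  0.0074]))
```

The blank is home: it stopped dead at 11 N, also pressed to the fence. I'll retract and go behind the wedge, checking the blank and wedge positions with a numeric look on the way.

Run:
```python
from h import *
for t in [(-135,25,14),(-190,25,14),(-200,25,75),(-275,71,75),(-265,71,10)]: print(t,delta(t,.7))
```

```text
(-135, 25, 14) [ 0.3109 -0.0079 -0.2479 -0.0015 -0.0033 -0.0072]
(-190, 25, 14) [ 1.1545 -0.015  -0.9538 -0.0015 -0.0033 -0.0072]
(-200, 25, 75) [ 0.525  -0.012  -2.0178 -0.0015 -0.0033 -0.0072]
(-275, 71, 75) [ 1.682   0.8983 -2.9817 -0.0015 -0.0033 -0.0072]
(-265, 71, 10) [ 2.3629  0.895  -1.8563 -0.0015 -0.0033 -0.0072]
```

Emit:
move_arm(
  deltas=[
    {"dx": 0.1,"dy": 0,"dz": -0.08,"wx": 0,"wy": 0,"wz": 0,"jaw": 5},
    {"dx": 0.31,"dy": 0,"dz": -0.25,"wx": 0,"wy": 0,"wz": 0,"jaw": 5},
    {"dx": 0.75,"dy": 0,"dz": -0.6,"wx": 0,"wy": 0,"wz": 0,"jaw": 5},
    {"dx": 1.15,"dy": 0,"dz": -0.95,"wx": 0,"wy": 0,"wz": 0,"jaw": 5},
    {"dx": 0.8,"dy": 0,"dz": -1.6,"wx": 0,"wy": 0,"wz": -0.007,"jaw": 5},
    {"dx": 0.52,"dy": 0,"dz": -2.0,"wx": 0,"wy": 0,"wz": -0.007,"jaw": 5},
    {"dx": 1.1,"dy": 0.45,"dz": -2.5,"wx": 0,"wy": 0,"wz": -0.007,"jaw": 5},
    {"dx": 1.68,"dy": 0.9,"dz": -2.98,"wx": 0,"wy": 0,"wz": -0.007,"jaw": 5},
  ],
  force=90,
)

```text
clock: 19.77
tool_pos: [0.4474, -0.0953, 0.1852]
eef_rot: [0.26, -0.613, 0.712, 0.223]
ft_force: [0.0, -0.3, -0.4]
grip_width: 0.0129
```

Run:
```python
from h import *
print(footnow()); st=bot.observe(); p=np.load('jig.npy')
b=bot.capture('wrist')
cv2.imwrite('pics/c6.png',b)
for t,z in [('wedge_mid',.03),('blank_mid',.04)]:
    for d in bot.outline_of(t,'wrist')[:1]:
        m=d['region'].astype(np.uint8); c=max(cv2.findContours(m,0,2)[0],key=cv2.contourArea)
        a=cv2.approxPolyDP(c,3,True)[:,0]; print(t,d['conf'],[(tuple(u),np.round(W2J(p,onz('wrist',u,.018+z,st))[0][:2]*1000)) for u in a.tolist()])
for t in [(-265,71,40),(-265,71,10)]: print(t,delta(t,.7))
```

```text
(19.775, array([-274.5796,   71.7295,   74.4313]), array([ 0.0325, -0.2614, -0.4195]), array([ 0.0018, -0.7   ,  0.001 ]))
wedge_mid 0.63 [((196, 158), array([-127.,   65.])), ((199, 168), array([-132.,   79.])), ((242, 186), array([-216.,   90.])), ((248, 172), array([-226.,   71.])), ((266, 175), array([-254.,   70.])), ((268, 161), array([-257.,   53.])), ((216, 153), array([-170.,   53.]))]
blank_mid 0.3 [((471, 60), array([-422.,  -32.])), ((453, 58), array([-413.,  -34.])), ((133, 90), array([ 13., -31.])), ((133, 133), array([32., 38.])), ((138, 141), array([18., 51.])), ((141, 174), array([ 22., 110.])), ((243, 206), array([-227.,  112.])), ((244, 187), array([-229.,   87.])), ((199, 169), array([-145.,   77.])), ((196, 159), array([-140.,   64.])), ((211, 153), array([-172.,   52.])), ((265, 159), array([-260.,   49.])), ((269, 216), array([-267.,  114.])), ((426, 261), array([-421.,  111.])), ((442, 207), array([-424.,   65.]))]
(-265, 71, 40) [ 0.2858 -0.0108  0.6512 -0.004   0.0006 -0.0041]
(-265, 71, 10) [ 0.6726 -0.0105  1.1098 -0.004   0.0006 -0.0041]
```

Emit:
move_arm(
  deltas=[
    {"dx": 0.14,"dy": -0.01,"dz": 0.33,"wx": 0,"wy": 0,"wz": 0,"jaw": 5},
    {"dx": 0.29,"dy": -0.01,"dz": 0.65,"wx": 0,"wy": 0,"wz": 0,"jaw": 5},
    {"dx": 0.5,"dy": -0.01,"dz": 0.9,"wx": 0,"wy": 0,"wz": 0,"jaw": 5},
    {"dx": 0.67,"dy": -0.01,"dz": 1.1,"wx": 0,"wy": 0,"wz": 0,"jaw": 5},
    {"dx": 0.67,"dy": -0.01,"dz": 1.1,"wx": 0,"wy": 0,"wz": 0,"jaw": 5},
  ],
  force=100,
)

```text
clock: 20.55
tool_pos: [0.4494, -0.084, 0.1201]
eef_rot: [0.26, -0.612, 0.712, 0.225]
ft_force: [-0.9, 0.8, -1.0]
grip_width: 0.0127
```

Run:
```python
from h import *
print(footnow())
b=bot.capture('wrist'); st=bot.observe(); p=np.load('jig.npy')
for t in [(-240,71,10),(-200,69.5,10),(-190,69,10)]: print(t,delta(t,.7))
cv2.imwrite('pics/c7.png',cv2.resize(b[60:260,60:430],(800,432),interpolation=2))
```

```text
(20.55, array([-262.9393,   71.7384,    9.4266]), array([-0.8913,  0.8209, -1.0159]), array([-0.0015, -0.7017,  0.0024]))
(-240, 71, 10) [-0.3575 -0.0022  0.3044 -0.0006  0.0009 -0.002 ]
(-200, 69.5, 10) [-0.969  -0.0307  0.8203 -0.0006  0.0009 -0.002 ]
(-190, 69, 10) [-1.1218 -0.0403  0.9493 -0.0006  0.0009 -0.002 ]
```

View pics/c7.png

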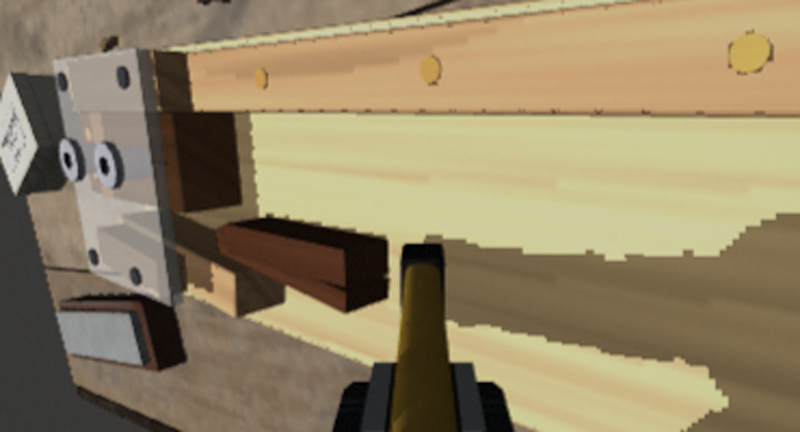

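The blank sits under the plate flush with the fence. The wedge tail at (365,270) is right ahead of the boot at (422,260). Now I push the wedge.

Emit:
move_arm(
  deltas=[
    {"dx": -0.14,"dy": 0,"dz": 0.12,"wx": 0,"wy": 0,"wz": 0,"jaw": 5},
    {"dx": -0.28,"dy": 0,"dz": 0.24,"wx": 0,"wy": 0,"wz": 0,"jaw": 5},
    {"dx": -0.42,"dy": -0.005,"dz": 0.357,"wx": 0,"wy": 0,"wz": 0,"jaw": 5},
    {"dx": -0.56,"dy": -0.012,"dz": 0.475,"wx": 0,"wy": 0,"wz": 0,"jaw": 5},
    {"dx": -0.7,"dy": -0.02,"dz": 0.593,"wx": 0,"wy": 0,"wz": 0,"jaw": 5},
    {"dx": -0.84,"dy": -0.026,"dz": 0.711,"wx": 0,"wy": 0,"wz": 0,"jaw": 5},
    {"dx": -0.98,"dy": -0.032,"dz": 0.83,"wx": 0,"wy": 0,"wz": 0,"jaw": 5},
    {"dx": -1.12,"dy": -0.04,"dz": 0.948,"wx": 0,"wy": 0,"wz": 0,"jaw": 5},
  ],
  force=100,
)

```text
clock: 21.6
tool_pos: [0.4629, -0.0118, 0.121]
eef_rot: [0.26, -0.613, 0.712, 0.224]
ft_force: [0.3, -0.8, 0.5]
grip_width: 0.0126
```

Run:
```python
from h import *
print(footnow())
```

```text
(21.6, array([-189.6949,   68.7764,   10.2249]), array([ 0.3363, -0.8225,  0.4647]), array([ 0.0006, -0.7   ,  0.0019]))
```

Emit:
move_arm(
  deltas=[
    {"dx": -0.05,"dy": -0.003,"dz": 0.04,"wx": 0,"wy": 0,"wz": 0,"jaw": 5},
    {"dx": -0.09,"dy": -0.006,"dz": 0.077,"wx": 0,"wy": 0,"wz": 0,"jaw": 5},
    {"dx": -0.14,"dy": -0.01,"dz": 0.12,"wx": 0,"wy": 0,"wz": 0,"jaw": 5},
    {"dx": -0.14,"dy": -0.01,"dz": 0.12,"wx": 0,"wy": 0,"wz": 0,"jaw": 5},
  ],
  force=100,
)

```text
clock: 22.1
tool_pos: [0.4648, -0.0033, 0.1209]
eef_rot: [0.26, -0.613, 0.712, 0.224]
ft_force: [-0.6, -0.3, -1.3]
grip_width: 0.0128
```

Emit:
move_arm(
  deltas=[
    {"dx": -0.02,"dy": 0,"dz": 0.017,"wx": 0,"wy": 0,"wz": 0,"jaw": 5},
    {"dx": -0.04,"dy": 0,"dz": 0.034,"wx": 0,"wy": 0,"wz": 0,"jaw": 5},
    {"dx": -0.04,"dy": 0,"dz": 0.034,"wx": 0,"wy": 0,"wz": 0,"jaw": 5},
  ],
  force=100,
)

```text
clock: 22.48
tool_pos: [0.4653, -0.0009, 0.121]
eef_rot: [0.26, -0.613, 0.712, 0.223]
ft_force: [0.1, -0.4, -1.3]
grip_width: 0.0127
```

Run:
```python
from h import *
print(footnow())
```

```text
(22.475, array([-178.5418,   68.0503,   10.184 ]), array([ 0.0898, -0.3943, -1.2887]), array([ 0.0011, -0.6998,  0.002 ]))
```

Nothing is resisting yet. I'll keep going in small steps.

Emit:
move_arm(
  deltas=[
    {"dx": -0.02,"dy": 0,"dz": 0.017,"wx": 0,"wy": 0,"wz": 0,"jaw": 5},
    {"dx": -0.04,"dy": 0,"dz": 0.034,"wx": 0,"wy": 0,"wz": 0,"jaw": 5},
    {"dx": -0.04,"dy": 0,"dz": 0.034,"wx": 0,"wy": 0,"wz": 0,"jaw": 5},
  ],
  force=100,
)

```text
clock: 22.85
tool_pos: [0.4658, 0.0015, 0.1211]
eef_rot: [0.26, -0.613, 0.712, 0.223]
ft_force: [1.4, -2.2, -0.1]
grip_width: 0.0127
```

Emit:
move_arm(
  deltas=[
    {"dx": -0.015,"dy": 0,"dz": 0.013,"wx": 0,"wy": 0,"wz": 0,"jaw": 5},
    {"dx": -0.03,"dy": 0,"dz": 0.026,"wx": 0,"wy": 0,"wz": 0,"jaw": 5},
    {"dx": -0.03,"dy": 0,"dz": 0.026,"wx": 0,"wy": 0,"wz": 0,"jaw": 5},
  ],
  force=100,
)

```text
clock: 23.22
tool_pos: [0.4663, 0.0022, 0.1214]
eef_rot: [0.259, -0.613, 0.712, 0.222]
ft_force: [-2.0, -9.0, 3.3]
grip_width: 0.0131
```

Run:
```python
from h import *
print(footnow())
```

```text
(23.225, array([-175.6338,   67.3398,   10.352 ]), array([-1.975 , -9.0035,  3.308 ]), array([ 0.0022, -0.6968,  0.0013]))
```

Emit:
move_arm(
  deltas=[
    {"dx": -0.012,"dy": 0,"dz": 0.01,"wx": 0,"wy": 0,"wz": 0,"jaw": 5},
    {"dx": -0.012,"dy": 0,"dz": 0.01,"wx": 0,"wy": 0,"wz": 0,"jaw": 5},
    {"dx": -0.012,"dy": 0,"dz": 0.01,"wx": 0,"wy": 0,"wz": 0,"jaw": 5},
  ],
  force=100,
)

```text
clock: 23.6
tool_pos: [0.4665, 0.0024, 0.1215]
eef_rot: [0.259, -0.613, 0.712, 0.222]
ft_force: [-2.4, -10.4, 4.6]
grip_width: 0.0131
```

Run:
```python
from h import *
print(footnow())
for t in [(-230,67,15),(-250,67,90)]: print(t,delta(t,.7))
```

```text
(23.6, array([-175.4557,   67.2118,   10.3867]), array([ -2.3736, -10.4182,   4.5816]), array([ 0.0024, -0.6958,  0.0011]))
(-230, 67, 15) [ 0.7885 -0.0126 -0.77   -0.0026 -0.0042 -0.0002]
(-250, 67, 90) [ 0.134  -0.0161 -2.1777 -0.0026 -0.0042 -0.0002]
```

Emit:
move_arm(
  deltas=[
    {"dx": 0.1,"dy": 0,"dz": -0.09,"wx": 0,"wy": 0,"wz": 0,"jaw": 5},
    {"dx": 0.4,"dy": 0,"dz": -0.38,"wx": 0,"wy": 0,"wz": 0,"jaw": 5},
    {"dx": 0.79,"dy": 0,"dz": -0.77,"wx": 0,"wy": 0,"wz": 0,"jaw": 5},
    {"dx": 0.5,"dy": 0,"dz": -1.4,"wx": 0,"wy": 0,"wz": 0,"jaw": 5},
    {"dx": 0.13,"dy": 0,"dz": -2.2,"wx": 0,"wy": 0,"wz": 0,"jaw": 5},
    {"dx": 0.13,"dy": 0,"dz": -2.2,"wx": 0,"wy": 0,"wz": 0,"jaw": 5},
  ],
  force=100,
)

```text
clock: 24.35
tool_pos: [0.4557, -0.0718, 0.2033]
eef_rot: [0.261, -0.613, 0.712, 0.221]
ft_force: [-0.3, 0.6, -1.3]
grip_width: 0.0125
```

```bash
cat >> h.py <<'E'
def wdelta(pos,Rm):
    st=bot.observe(); Rc=rot(st['eef_rot']); return np.r_[Rc.T@(np.array(pos)-st['tool_pos'])/.05, R.from_matrix(Rc.T@Rm).as_rotvec()]
RH=rot([0,-.581,.814,-.0005])
E
python3 - <<'E'
from h import *
print(footnow()); print(bot.observe()['tool_pos'])
print(wdelta([.5402,-.3874,.245],RH))
E
```

```text
(24.35, array([-250.2659,   66.5922,   92.37  ]), array([-0.2701,  0.6262, -1.2743]), array([ 0.0051, -0.6979,  0.0006]))
[ 0.4557 -0.0718  0.2033]
[ 4.059  -2.6203 -4.4773  0.0594  0.697   0.1744]
```

Emit:
move_arm(
  deltas=[
    {"dx": 0.51,"dy": -0.33,"dz": -0.6,"wx": 0.007,"wy": 0.087,"wz": 0.022,"jaw": 5},
    {"dx": 1.01,"dy": -0.66,"dz": -1.2,"wx": 0.015,"wy": 0.174,"wz": 0.044,"jaw": 5},
    {"dx": 1.52,"dy": -0.98,"dz": -1.8,"wx": 0.022,"wy": 0.261,"wz": 0.065,"jaw": 5},
    {"dx": 2.03,"dy": -1.31,"dz": -2.35,"wx": 0.03,"wy": 0.348,"wz": 0.087,"jaw": 5},
    {"dx": 2.54,"dy": -1.64,"dz": -2.9,"wx": 0.037,"wy": 0.436,"wz": 0.109,"jaw": 5},
    {"dx": 3.04,"dy": -1.97,"dz": -3.45,"wx": 0.045,"wy": 0.523,"wz": 0.131,"jaw": 5},
    {"dx": 3.55,"dy": -2.29,"dz": -4.0,"wx": 0.052,"wy": 0.61,"wz": 0.153,"jaw": 5},
    {"dx": 4.06,"dy": -2.62,"dz": -4.48,"wx": 0.059,"wy": 0.697,"wz": 0.174,"jaw": 5},
  ],
  force=100,
)

```text
clock: 25.35
tool_pos: [0.5391, -0.3864, 0.2394]
eef_rot: [-0.002, -0.581, 0.814, 0.003]
ft_force: [-0.0, 0.1, -1.0]
grip_width: 0.0127
```

Emit:
move_arm(
  deltas=[
    {"dx": 0,"dy": 0,"dz": 0,"wx": 0,"wy": 0,"wz": 0,"jaw": 5},
    {"dx": 0,"dy": 0,"dz": 0,"wx": 0,"wy": 0,"wz": 0,"jaw": 5},
    {"dx": 0,"dy": 0,"dz": 0,"wx": 0,"wy": 0,"wz": 0,"jaw": 5},
  ],
  force=100,
)

```text
clock: 25.72
tool_pos: [0.5388, -0.3852, 0.2405]
eef_rot: [-0.001, -0.582, 0.814, 0.003]
ft_force: [0.6, -0.2, -0.4]
grip_width: 0.0127
```

Run:
```python
from h import *
st=bot.observe(); print(st['clock'],st['tool_pos'],st['ft_force'])
print(wdelta([.5402,-.3874,.195],RH)); print(wdelta([.5402,-.3874,.1305],RH))
a=bot.capture('side'); b=bot.capture('wrist'); cv2.imwrite('pics/h_side.png',a); cv2.imwrite('pics/h_w.png',b)
# stick inclination & foot in side view: yellow mask
h=cv2.cvtColor(a,cv2.COLOR_BGR2HSV); m=cv2.inRange(h,(18,150,60),(32,255,255)); m[:,:150]=0; m[:,330:]=0
n,l,s,c=cv2.connectedComponentsWithStats(m); i=1+s[1:,4].argmax(); ys,xs=np.nonzero(l==i)
print('yellow bbox',s[i]); 
for r in range(ys.min(),ys.max(),6): k=ys==r; print(r,xs[k].min(),xs[k].max(),end='; ')
# predicted corners of the yellow/boot border and foot
T=np.array(st['tool_pos']);Rc=rot(st['eef_rot'])
print(); print('pred axis',proj('side',[T+Rc@[0,y,z] for z in (L-.03,L) for y in (-.018,.018)]))
```

```text
25.725 [ 0.5388 -0.3852  0.2405] [ 0.5892 -0.1871 -0.399 ]
[ 0.0349 -0.0461  0.9096  0.0069  0.003   0.0014]
[ 0.038  -0.0539  2.1995  0.0069  0.003   0.0014]
yellow bbox [219 212  19  67 726]
212 237 237; 218 234 237; 224 234 237; 230 219 237; 236 219 237; 242 220 237; 248 220 237; 254 220 237; 260 220 237; 266 220 237; 272 220 237; 
pred axis [[238.499  276.5394]
 [221.0409 272.6659]
 [238.5877 288.4671]
 [221.4591 284.517 ]]
```

Emit:
move_arm(
  deltas=[
    {"dx": 0.035,"dy": -0.05,"dz": 0,"wx": 0.007,"wy": 0.003,"wz": 0,"jaw": 5},
    {"dx": 0.035,"dy": -0.05,"dz": 0.5,"wx": 0.007,"wy": 0.003,"wz": 0,"jaw": 5},
    {"dx": 0.035,"dy": -0.05,"dz": 1.0,"wx": 0.007,"wy": 0.003,"wz": 0,"jaw": 5},
    {"dx": 0.035,"dy": -0.05,"dz": 1.5,"wx": 0.007,"wy": 0.003,"wz": 0,"jaw": 5},
    {"dx": 0.035,"dy": -0.05,"dz": 1.9,"wx": 0.007,"wy": 0.003,"wz": 0,"jaw": 5},
    {"dx": 0.035,"dy": -0.05,"dz": 2.1,"wx": 0.007,"wy": 0.003,"wz": 0,"jaw": 5},
    {"dx": 0.035,"dy": -0.05,"dz": 2.18,"wx": 0.007,"wy": 0.003,"wz": 0,"jaw": 5},
    {"dx": 0.035,"dy": -0.05,"dz": 2.18,"wx": 0.007,"wy": 0.003,"wz": 0,"jaw": 5},
  ],
  force=100,
)

```text
clock: 26.82
tool_pos: [0.541, -0.3888, 0.133]
eef_rot: [-0.0, -0.581, 0.814, -0.002]
ft_force: [0.6, -0.9, -0.5]
grip_width: 0.0128
```

Emit:
move_arm(
  deltas=[
    {"dx": 0,"dy": 0,"dz": 0.02,"wx": 0,"wy": 0,"wz": 0,"jaw": 5},
    {"dx": 0,"dy": 0,"dz": 0.02,"wx": 0,"wy": 0,"wz": 0,"jaw": 5},
  ],
  force=100,
)

```text
clock: 27.08
tool_pos: [0.5409, -0.3888, 0.132]
eef_rot: [-0.0, -0.581, 0.814, -0.002]
ft_force: [0.7, 0.9, -1.0]
grip_width: 0.0128
```

Emit:
move_arm(
  deltas=[
    {"dx": 0,"dy": 0,"dz": 0.03,"wx": 0,"wy": 0,"wz": 0,"jaw": 5},
    {"dx": 0,"dy": 0,"dz": 0.04,"wx": 0,"wy": 0,"wz": 0,"jaw": 5},
    {"dx": 0,"dy": 0,"dz": 0.05,"wx": 0,"wy": 0,"wz": 0,"jaw": 5},
    {"dx": 0,"dy": 0,"dz": 0.05,"wx": 0,"wy": 0,"wz": 0,"jaw": 5},
  ],
  force=100,
)

```text
clock: 27.58
tool_pos: [0.5408, -0.3886, 0.1293]
eef_rot: [-0.0, -0.581, 0.814, -0.002]
ft_force: [-0.3, 1.0, 1.9]
grip_width: 0.0128
```

The foot has touched the holder floor. I'll open gently, then rise.

Emit:
move_arm(
  deltas=[
    {"dx": 0,"dy": 0,"dz": 0,"wx": 0,"wy": 0,"wz": 0,"jaw": 16},
    {"dx": 0,"dy": 0,"dz": 0,"wx": 0,"wy": 0,"wz": 0,"jaw": 20},
    {"dx": 0,"dy": 0,"dz": 0,"wx": 0,"wy": 0,"wz": 0,"jaw": 40},
    {"dx": 0,"dy": 0,"dz": 0,"wx": 0,"wy": 0,"wz": 0,"jaw": 70},
    {"dx": 0,"dy": 0,"dz": 0,"wx": 0,"wy": 0,"wz": 0,"jaw": 85},
    {"dx": 0,"dy": 0,"dz": 0,"wx": 0,"wy": 0,"wz": 0,"jaw": 85},
    {"dx": 0,"dy": 0,"dz": 0,"wx": 0,"wy": 0,"wz": 0,"jaw": 85},
  ],
  force=20,
)

```text
clock: 28.45
tool_pos: [0.5407, -0.3886, 0.1289]
eef_rot: [-0.0, -0.581, 0.814, -0.002]
ft_force: [0.9, 0.1, 0.4]
grip_width: 0.0847
```

Emit:
move_arm(
  deltas=[
    {"dx": 0,"dy": 0,"dz": -0.4,"wx": 0,"wy": 0,"wz": 0,"jaw": 85},
    {"dx": 0,"dy": 0,"dz": -1.2,"wx": 0,"wy": 0,"wz": 0,"jaw": 85},
    {"dx": 0,"dy": 0,"dz": -2.0,"wx": 0,"wy": 0,"wz": 0,"jaw": 85},
    {"dx": 0,"dy": 0,"dz": -2.8,"wx": 0,"wy": 0,"wz": 0,"jaw": 85},
    {"dx": 0,"dy": 0,"dz": -3.4,"wx": 0,"wy": 0,"wz": 0,"jaw": 85},
    {"dx": 0,"dy": 0,"dz": -3.4,"wx": 0,"wy": 0,"wz": 0,"jaw": 85},
    {"dx": 0,"dy": 0,"dz": -3.4,"wx": 0,"wy": 0,"wz": 0,"jaw": 85},
  ],
)

```text
clock: 29.32
tool_pos: [0.5402, -0.3878, 0.2985]
eef_rot: [-0.0, -0.581, 0.814, -0.001]
ft_force: [0.2, 0.7, -0.4]
grip_width: 0.0851
```

Run:
```python
from h import *
st=bot.observe(); print(st['clock'],st['tool_pos'],st['ft_force'],st['grip_width'])
p=np.load('jig.npy')
a=bot.capture('side'); cv2.imwrite('pics/f_side.png',a); a0=cv2.imread('pics/side0.png')
def yel(im):
    h=cv2.cvtColor(im,cv2.COLOR_BGR2HSV); m=cv2.inRange(h,(18,150,60),(32,255,255)); m[:,:150]=0; m[:,330:]=0
    n,l,s,c=cv2.connectedComponentsWithStats(m); return s[1+s[1:,4].argmax()]
print('stick bbox',yel(a0),yel(a))
for n in ['wedge_mid','blank_mid','oil_can','brass_tin','screw_box']:
    print(n,[(np.round(d['uv'],1),round(d['conf'],2)) for d in bot.find_in(n,'side')[:1]])
# diff of can/tin/box regions
d=cv2.absdiff(a,a0).max(2)
for n,(x0,y0,x1,y1) in dict(can=(278,195,315,268),tin=(284,200,306,222),box=(232,150,262,174)).items(): print(n,(d[y0:y1,x0:x1]>25).mean())
print('pred seated blank top',proj('side',J2W(p,np.array([[-110,0,40],[-110,56,40]])/1000)),'tight wedge tail top',proj('side',J2W(p,np.array([[-170,56,30],[-170,88,30]])/1000)))
```

```text
29.325 [ 0.5402 -0.3878  0.2985] [ 0.1753  0.7227 -0.4188] 0.08513086676769319
stick bbox [221 259  19  60 990] [221 260  20  59 986]
wedge_mid []
blank_mid [(array([230.1, 194.7]), 0.56)]
oil_can []
brass_tin [(array([294.8, 210.5]), 0.58)]
screw_box [(array([251.1, 168.5]), 0.44)]
can 0.0
tin 0.0
box 0.5680555555555555
pred seated blank top [[240.1462 192.0726]
 [223.3288 190.9882]] tight wedge tail top [[219.75   202.4453]
 [209.835  201.7729]]
```

Emit:
move_arm(
  deltas=[
    {"dx": -0.7,"dy": 0.7,"dz": -0.9,"wx": 0,"wy": 0,"wz": -0.05,"jaw": 85},
    {"dx": -1.4,"dy": 1.5,"dz": -1.28,"wx": 0,"wy": 0,"wz": -0.11,"jaw": 85},
    {"dx": -2.1,"dy": 2.3,"dz": -1.28,"wx": 0,"wy": 0,"wz": -0.11,"jaw": 85},
    {"dx": -2.8,"dy": 3.1,"dz": -1.28,"wx": 0,"wy": 0,"wz": -0.11,"jaw": 85},
    {"dx": -3.5,"dy": 3.8,"dz": -1.28,"wx": 0,"wy": 0,"wz": -0.11,"jaw": 85},
    {"dx": -4.02,"dy": 4.42,"dz": -1.28,"wx": 0,"wy": 0,"wz": -0.11,"jaw": 85},
    {"dx": -4.02,"dy": 4.42,"dz": -1.28,"wx": 0,"wy": 0,"wz": -0.11,"jaw": 85},
    {"dx": -4.02,"dy": 4.42,"dz": -1.28,"wx": 0,"wy": 0,"wz": -0.11,"jaw": 85},
  ],
)

```text
clock: 30.62
tool_pos: [0.3966, -0.1265, 0.3618]
eef_rot: [-0.0, -0.625, 0.781, -0.002]
ft_force: [0.1, -0.3, -0.2]
grip_width: 0.0846
```

Run:
```python
from h import *
import pickle
st=bot.observe(); print(st['clock'],st['tool_pos']); p=np.load('jig.npy')
b=bot.capture('wrist'); cv2.imwrite('pics/f_w.png',b); a=bot.capture('side'); c=bot.capture('scene'); a0=cv2.imread('pics/side0.png'); c0=cv2.imread('pics/scene0.png')
d=cv2.absdiff(a,a0).max(2)
for n,(x0,y0,x1,y1) in dict(can=(278,195,315,268),tin=(284,200,306,222),box=(232,150,262,174)).items(): print(n,(d[y0:y1,x0:x1]>25).mean())
e=cv2.absdiff(c,c0).max(2); print('scene box',(e[228:266,108:156]>25).mean(),'tin',(e[178:200,218:242]>25).mean())
for n in ['screw_box']: print([(bot.find_in(n,cc)[:1]) for cc in('scene','side')])
for t,z in [('wedge_mid',.03),('blank_mid',.04)]:
    for dd in bot.outline_of(t,'wrist')[:1]:
        m=dd['region'].astype(np.uint8); k=max(cv2.findContours(m,0,2)[0],key=cv2.contourArea)
        print(t,round(dd['conf'],2),[(u,np.round(W2J(p,onz('wrist',u,.018+z,st))[0][:2]*1000),np.round(W2J(p,onz('wrist',u,.018,st))[0][:2]*1000)) for u in cv2.approxPolyDP(k,2,True)[:,0].tolist()])
cv2.imwrite('pics/final.png',np.hstack([cv2.resize(b[40:180,0:180],(400,311),interpolation=2),cv2.resize(a[140:250,170:310],(396,311),interpolation=2)]))
```

```text
30.625 [ 0.3966 -0.1265  0.3618]
can 0.0
tin 0.0
box 0.0
scene box 0.0 tin 0.9848484848484849
[[{'uv': [133.4, 247.3], 'conf': 0.69}], [{'uv': [246.0, 164.7], 'conf': 0.79}]]
wedge_mid 0.57 [([124, 129], array([-184.,   59.]), array([-170.,   60.])), ([113, 127], array([-167.,   55.]), array([-151.,   55.])), ([82, 131], array([-115.,   57.]), array([-97.,  58.])), ([83, 145], array([-111.,   79.]), array([-92.,  82.])), ([105, 148], array([-146.,   87.]), array([-129.,   90.])), ([124, 146], array([-178.,   86.]), array([-163.,   89.]))]
blank_mid 0.64 [([73, 96], array([-122.,    4.]), array([-96.,   1.])), ([80, 130], array([-119.,   55.]), array([-94.,  56.])), ([87, 130], array([-130.,   56.]), array([-106.,   57.])), ([89, 127], array([-134.,   52.]), array([-110.,   52.])), ([81, 99], array([-133.,   10.]), array([-108.,    6.]))]
```

```bash
python3 -c "
from cell import bot
print(bot.sign_off())"
```

```text
the job is handed in; nothing more can be done
None
```

The blank is home in the jig, the wedge is jammed and the stick is back upright in its holder. I handed the job in at about 31 s; sign-off gives no verdict.

**What I did**
- **Fence:** I pushed the blank against the fence with the stick and pressed it there at about 9 N.
- **Feed:** I fed it along the fence with the stick tilted 40° until it stopped dead on the end stop at about 11 N. It looked flush with the fence in every picture taken on the way.
- **Wedge:** I pushed the wedge in with the stick until it jammed, at 10–11 N.
- **Stick:** I stood it back in the holder and moved the arm clear.

**Last checks**

| Item | Measured | Target |
|---|---|---|
| Blank tail | about x -109 mm | -110 mm |
| Wedge tail | x -163 to -170 mm | about -170 mm |
| Stick in side view | outline within 1 px of the start picture | unchanged |
| Oil can, tin and box | same in the side view | unmoved |

**Disagreements**
- **Box and tin:** one side-view check flagged the box as changed, and one scene check flagged the tin. I put both down to the arm being in the picture. With the arm moved away, the side view showed no change for either.
- **Final picture:** I had used up my 12 views, so the last state was checked only by numbers and the trained networks. Their confidence for wedge and blank was moderate, at about 0.6.

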